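# Rotate the stock on a cheese-ripening tray

### The job

Rotate the stock on the white ripening tray: stand the two front cheeses (the tall drum and the square block) clear on the wooden board, then fetch the old, low cheese from behind them and set it in the middle of the scale's steel pan. Stand the young cheese that waits on the board in the old one's place by the tray's back wall, and last put the drum and the block each back just where it stood at the start. Everything ends upright and let go; leave the steel mould on the board and the grey logger on the tray where they are.

Things in the scene. Friction and masses are not known exactly. Their poses are not given: they have to be found in the camera images.
- old_center (a point): centre (half-way up) of the old cheese: upright round wheel, 60 mm diameter, 46 mm high (the lowest cheese), dull brownish-yellow rind with grey spots. It starts on the tray at the middle of the back, about 6 mm from the back wall and 4 to 15 mm from each of the two front cheeses, which leave no room for fingers on either side of it until both are cleared. 105 to 195 g.
- drum_center (a point): centre (half-way up) of the drum cheese: upright cylinder, 60 mm diameter, 72 mm high (the tallest). It starts on the tray in front of and to the left or right of the old cheese: about 28 mm nearer the tray's front and 66 mm sideways. Fingers fit in front of it and behind it (about 34 mm free to the back wall), not between it and the old cheese. 0.15 to 0.29 kg.
- block_center (a point): centre (half-way up) of the square block cheese: 58 x 58 mm, 60 mm high; x and y run along its sides (z up), which start within 0.06 rad of the tray's. It starts at the other front place, mirrored to the drum's, with the same room for fingers. 0.15 to 0.28 kg.
- young_center (a point): centre (half-way up) of the young cheese: upright round wheel like the old one but higher, 60 mm diameter, 54 mm high, paler and without spots. It starts on the wooden board near one end. 120 to 220 g.
- tray_place (a point): the place of the old cheese on the fixed tray: a point on the upper face of the tray's floor, which is 12 mm above the table. The tray is white plastic with a slatted floor, 206 mm deep by 246 mm wide. x points to the tray's back wall (62 mm high over the table, its inner face 36 mm beyond this point; corner posts 70 mm high), y along the wall to the left seen from the front, z up. The other three sides have low rims (18 mm; front corner posts 34 mm).
- board: fixed wooden board, side area for the cleared cheeses: 340 mm long (x), 160 mm wide (y), 20 mm thick; origin at the centre of its underside, top face 20 mm above it. The young cheese and the steel mould stand on it, one near each end, both about 120 mm from the middle, so that the two cleared cheeses have room between them, e.g. 40 mm to either side of the middle. It lies to the left or the right of the tray, the scale on the other side.
- scale_pan (a point): centre of the upper face of the scale's pan: fixed square steel plate 140 x 140 mm, 48 mm above the table, on a grey bench scale whose lower (30 mm high) console faces its -x side; z up. The pan does not move.
- mould_center (a point): centre (half-way up) of an empty steel cheese mould: open cup, 58 mm rim diameter, 58 mm high, 120 g, on the board near one end. A bystander: to be left where it is.
- logger_center (a point): centre (half-way up) of a grey round data logger: 34 mm diameter, 16 mm high, on the tray's floor near the middle of the front rim. A bystander: to be left where it is.
There are look-alikes about, which are no part of the job. What is shaped like the part that bears old_center but green, red or turquoise is not meant.

How it is judged:
By the outcome, as a careful person would: the job done as asked, in the order asked, and still so for the second after the job is handed in, with the robot touching nothing.
It also fails if it takes over 141 s, if anything falls off the work surface, if the arm or the gripper's body presses on something with over 40 N, if the wrist force passes 120 N, or if a joint passes its speed limit or range.

### The arm

A 6-joint arm with a two-finger parallel gripper is mounted at the origin on the work surface. World frame = base frame: x ahead of the robot, y to its left, z up, the work surface at z = 0. Lengths are in mm, angles in rad, forces in N, time in s.
With the tool pointing down it reaches from about 300 to 850 mm from the base axis. Payload 4.2 kg.
Tool frame: the origin (TCP) lies between the finger pads; the fingertips stand 11 mm ahead of it and the grasp point (between the pads) lies 8 mm behind it; x points along the fingers, y is the direction in which the jaws open and shut, and the axes are right-handed (so a half turn about x gives the same grasp; the last joint's range is limited). The gripper opens to 91 mm and grips with 3 to 60 N. Pads are 32 mm wide; open, the fingers measure 118 mm over their backs; the gripper's body (76 mm by 178 mm) begins 60 mm behind the grasp point.
Start: joints at [1.23, 0.32, 1.565, -0, 1.257, -0.02], TCP at [181.315, 545.682, 204.176] pointing down, gripper open.
Joint ranges: [-3.11, 3.11], [-0.84, 2.01], [0.21, 2.61], [-1.34, 4.49], [0.05, 2.63], [-2.56, 2.56]. Speed limits (rad/s): [2.57, 2.57, 3.14, 3.14, 3.14, 3.14].

### API

Orientations are given as [roll, pitch, yaw] about the fixed x, y, z axes, in that order (R = Rz(yaw) Ry(pitch) Rx(roll)).
In Python, from station import read_state, grab_frame, calibration, finish_job gives the robot as it stands.
- The arm moves only by the tool step_arm, never from a script. Its argument "moves" is a list of rows, each a list of 5 numbers: the shift along the tool's x, y, z in cm, then the turn about the tool's x in rad, then the gripper command: -1 is fully open, 1 is shut, values between are in proportion. A call has 1 to 12 rows; each row shifts and turns the commanded pose from where the row before left it, along the tool's axes as they then stand; what a row does not reach is not made up. A row lasts 1/12 s, in which the tool goes at most 41.7 mm and 7.16 degrees, less where a joint would pass 70% of its speed; a pose out of reach is approached as far as the arm can. A call with a gripper value outside its range is refused whole. The fingers move at their own pace and stop on an object; "newtons" is the grip in N (left out, the last holds). Time passes only in rows, so rows that do not move let the fingers close. It gives the time, the measured TCP pose, the force and the opening at its end, in the units of the state.
- read_state(): the state, without advancing time (a new reading comes with each control period).
- grab_frame(name): name is "scene" or "side" or "wrist"; returns the picture (420x560x3 uint8, red, green, blue); there is no depth.
- calibration(name): a dict with "camera_matrix" (3x3 intrinsics, pixels), "pose" (4x4, takes a point from camera to world coordinates). Camera axes: x right, y up, looking along -z (the intrinsics and any distortion apply to the point x, -y, -z); pixel columns grow to the right and rows downward; lengths in mm; the calibration is good to about 2 mm. A picture is of the moment at which its call begins: read the wrist's pose just before it. calibration takes no time and is no camera call; for the wrist camera it gives the pose at the moment of the call.
- finish_job(): hands the job in, once; it reports no verdict.
The state is a dict: "t": time; "qpos": joint angles; "qd": joint speeds; "tau": joint torques, N m; "ee_pos": TCP position; "ee_rot": TCP orientation; "force": force on the tool from outside, world axes, zero at the start; "wrist_torque": the same for the moment, N m; "gripper_width": finger opening in mm.
Only numpy, scipy, OpenCV 4.12 (cv2) and the standard library are available. Lean on these libraries where they do the work, as an engineer would, in place of code of your own. Each camera call takes 0.05 s, during which the arm holds its last target.

## Working session

There is one attempt and no reset: what is moved stays moved. The work goes in short steps, Python scripts to look and compute and a tool call to move; the robot and the scene stay as the last step left them, time stands still between calls to the robot, and variables do not carry over. Pictures are saved under pics/ and viewed, and the job is handed in when it is done.

Besides the shell and the picture viewer there is one more tool, called after "Request:" as a command line: name --pt "numbers of a row" for each row, then --argument value for the rest. step_arm: Moves the arm, as the interface text tells. Its arguments: {"type":"object","properties":{"moves":{"type":"array","items":{"type":"array","items":{"type":"number"}}},"newtons":{"type":"number"}},"required":["moves"]}

```bash
mkdir -p pics; ls; python3 - <<'E'
from station import *
import cv2,numpy as np
s=read_state();print(s)
for n in("scene","side","wrist"):
    c=calibration(n);print(n,c)
    cv2.imwrite(f"pics/{n}0.png",grab_frame(n)[:,:,::-1])
E
```

```text
pics
{'t': 0.0, 'qpos': array([ 1.22993925e+00,  3.20330732e-01,  1.56569652e+00, -4.07076949e-05,
        1.25740155e+00, -1.99918072e-02]), 'qd': array([-2.45831669e-04, -1.30028457e-03,  1.05168287e-03, -1.61857274e-05,
        1.22537869e-03,  2.22669607e-03]), 'tau': array([-3.82717781e-04, -4.12465274e+01, -2.31973207e+01,  7.27200997e-02,
        4.57465067e-02, -1.31338952e-04]), 'ee_pos': array([181.17697776, 545.14791648, 203.29121499]), 'ee_rot': array([-1.5697135 ,  1.56895977, -1.89056619]), 'force': array([-0.23259324, -0.43918565,  0.94353354]), 'wrist_torque': array([ 0.02394245,  0.00273895, -0.00640199]), 'gripper_width': 91.19508827182828}
scene {'camera_matrix': array([[409.66722733,   0.        , 281.339505  ],
       [  0.        , 409.66722733, 213.05506374],
       [  0.        ,   0.        ,   1.        ]]), 'pose': array([[ 7.69012488e-01, -4.53599809e-01,  4.50407600e-01,
         8.79702988e+02],
       [ 6.39201793e-01,  5.38617442e-01, -5.48919228e-01,
        -4.34321469e+02],
       [ 6.39226784e-03,  7.10027087e-01,  7.04145350e-01,
         6.156239
[... 452 characters left out ...]
       [-1.71509925e-03,  8.84187050e-01,  4.67129875e-01,
         5.15592257e+02],
       [ 0.00000000e+00,  0.00000000e+00,  0.00000000e+00,
         1.00000000e+00]])}
wrist {'camera_matrix': array([[376.99444613,   0.        , 281.38240212],
       [  0.        , 376.99444613, 214.40332734],
       [  0.        ,   0.        ,   1.        ]]), 'pose': array([[ 3.15443547e-01, -9.22359576e-01, -2.23043005e-01,
         1.16613695e+02],
       [ 9.48943516e-01,  3.06295622e-01,  7.54267491e-02,
         5.66845062e+02],
       [-1.25348838e-03, -2.35448094e-01,  9.71886117e-01,
         3.82991437e+02],
       [ 0.00000000e+00,  0.00000000e+00,  0.00000000e+00,
         1.00000000e+00]])}
```

View pics/scene0.png

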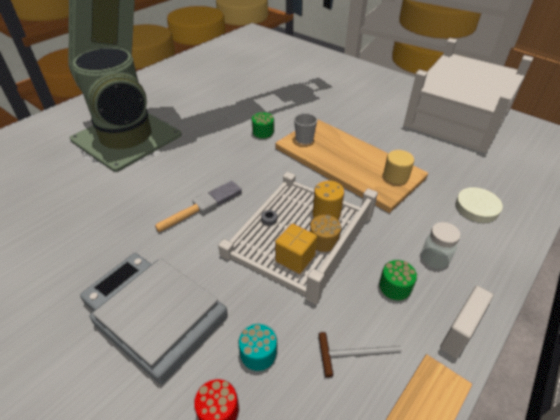

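View pics/side0.png

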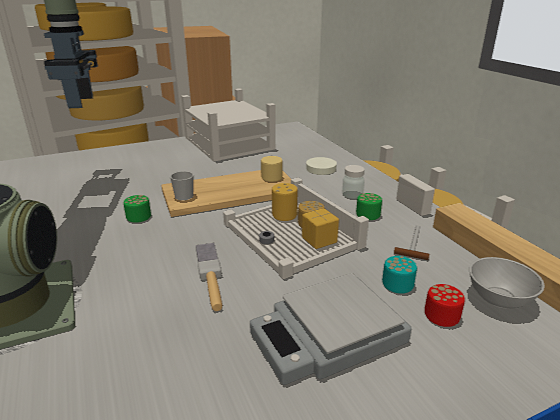

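View pics/wrist0.png

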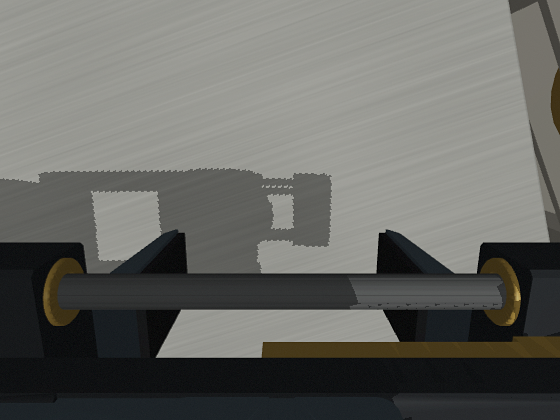

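```bash
cat > h.py <<'E'
import numpy as np,cv2
from station import *
def ray(n,u,v,cal=None):
    c=cal or calibration(n);K=c["camera_matrix"];P=c["pose"]
    d=np.array([(u-K[0,2])/K[0,0],-(v-K[1,2])/K[1,1],-1.]);return P[:3,3],P[:3,:3]@d
def onz(n,u,v,z,cal=None):
    o,d=ray(n,u,v,cal);return o+d*(z-o[2])/d[2]
def proj(n,X,cal=None):
    c=cal or calibration(n);K=c["camera_matrix"];P=c["pose"]
    q=(np.asarray(X,float).reshape(-1,3)-P[:3,3])@P[:3,:3]
    return np.c_[K[0,0]*q[:,0]/-q[:,2]+K[0,2],K[1,1]*q[:,1]/q[:,2]+K[1,2]]
def crop(img,x0,y0,w,h,s,name):
    c=cv2.resize(img[y0:y0+h,x0:x0+w],None,fx=s,fy=s,interpolation=cv2.INTER_CUBIC)
    cv2.imwrite("pics/"+name+".png",c)
E
python3 - <<'E'
from h import *
crop(cv2.imread("pics/scene0.png"),215,110,220,190,3.6,"sc_a")
crop(cv2.imread("pics/side0.png"),150,140,230,150,3.4,"sd_a")
E
```

```text
(no output)
```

View pics/sc_a.png

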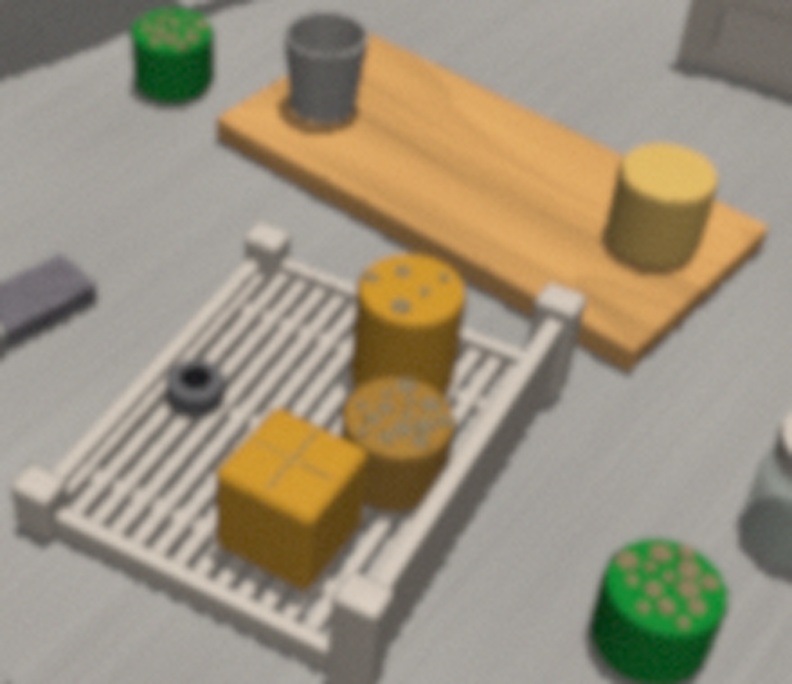

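View pics/sd_a.png

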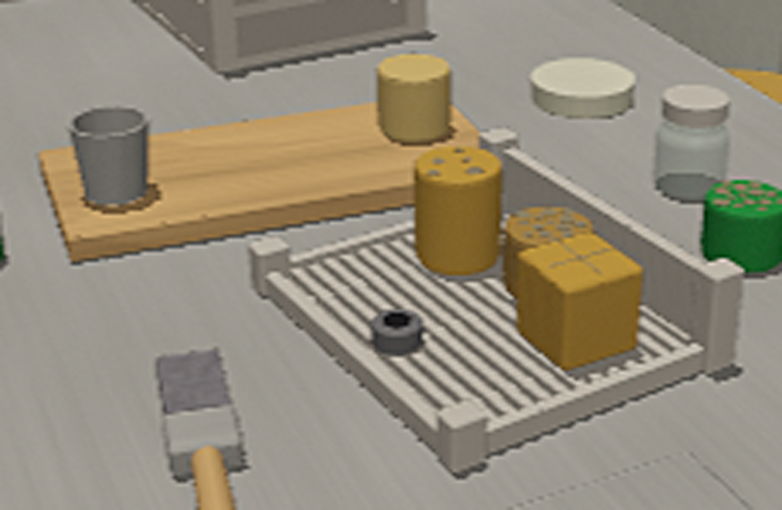

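```bash
python3 - <<'E'
from h import *
A={'drum':(411,290,84),'old':(399,418,58),'block':(292,465,72),'young':(665,173,74),'mould':(325,35,78),'logger':(195,375,28),'pFL':(268,240,34),'pFR':(38,492,34),'pBL':(560,300,70),'pBR':(360,595,70)}
B={'drum':(458,163,84),'old':(548,224,58),'block':(580,258,72),'young':(414,70,74),'mould':(110,120,78),'logger':(397,322,28),'pFL':(270,248,34),'pFR':(462,416,34),'pBL':(498,138,70),'pBR':(722,272,70)}
for k in A:
    a=A[k];b=B[k]
    print(k,onz('scene',a[0]/3.6+215,a[1]/3.6+110,a[2])[:2].round(1),onz('side',b[0]/3.4+150,b[1]/3.4+140,b[2])[:2].round(1))
# board corners top z=20
for u,v in((218,122),(375,40),(765,230),(630,358)): print('board',onz('scene',u/3.6+215,v/3.6+110,20)[:2].round(1))
for u,v in((165,258),(225,310),(160,372),(95,313)): print('pan',onz('scene',u,v,48)[:2].round(1))
E
```

```text
drum [571.2  88.3] [568.6  88.6]
old [609.   27.4] [606.5  29.3]
block [594.  -44.2] [590.5 -42.2]
young [621.7 284.8] [617.7 278.2]
mould [375.  268.9] [374.6 269.6]
logger [487.    5.4] [487.    1.2]
pFL [448.2 118.7] [442.3 115.1]
pFR [ 485. -116.] [ 477.5 -115.5]
pBL [631.  148.4] [624.9 142.1]
pBR [665.7 -84.9] [661.9 -89.3]
board [331.5 208.7]
board [353.  363.4]
board [673.6 344. ]
board [665.4 184.4]
pan [ 431.4 -211.1]
pan [ 587.9 -217.5]
pan [ 589.3 -347.2]
pan [ 435.1 -352.6]
```

```bash
python3 - <<'E'
from h import *
crop(cv2.imread("pics/scene0.png"),70,240,170,150,4,"sc_b")
crop(cv2.imread("pics/side0.png"),240,260,180,130,4,"sd_b")
E
```

```text
(no output)
```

View pics/sc_b.png

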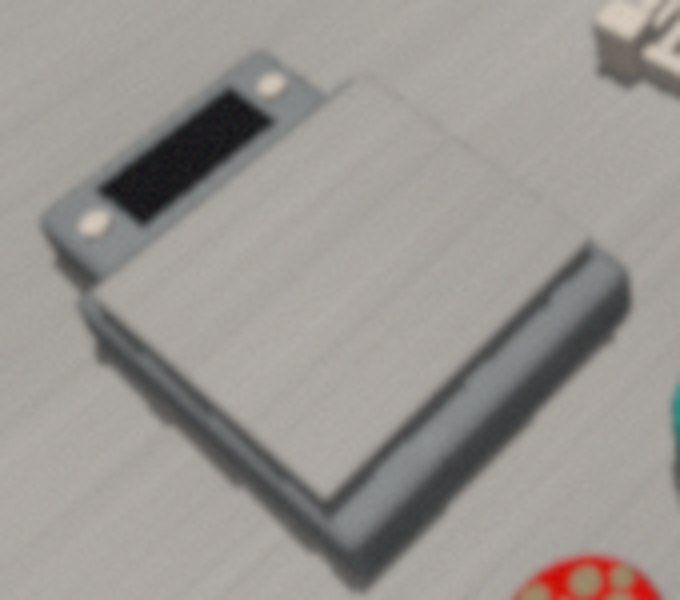

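View pics/sd_b.png

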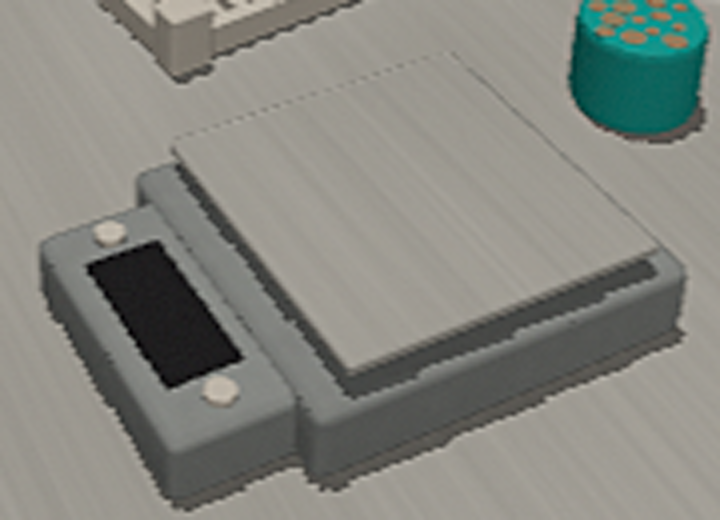

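```bash
cat >> h.py <<'E'
from scipy.spatial.transform import Rotation as Ro
def R():
    return Ro.from_euler('xyz',read_state()['ee_rot']).as_matrix()
def to(x,y,z,yaw=None):
    """tool shift cm to target TCP; yaw = desired world angle of jaw axis (tool y)"""
    s=read_state();M=R();d=M.T@(np.array([x,y,z])-s['ee_pos'])/10
    a=np.arctan2(M[1,1],M[0,1])
    t=None
    if yaw is not None:
        t=-(yaw-a); t=(t+np.pi/2)%np.pi-np.pi/2  # tool x is down
    print('t',round(s['t'],2),'shift cm',d.round(2),'jaw yaw',round(a,4),'turn',t,'q',s['qpos'].round(2))
E
python3 - <<'E'
from h import *
print(R().round(3))
S=[(363,78),(590,243),(328,508),(92,295)];D=[(172,150),(452,52),(662,252),(350,372)]
a=[onz('scene',u/4+70,v/4+240,48)[:2] for u,v in S];b=[onz('side',u/4+240,v/4+260,48)[:2] for u,v in D]
print(np.round(a,1),np.mean(a,0));print(np.round(b,1),np.mean(b,0))
to(500,20,290,0)
E
```

```text
[[-0.     0.315  0.949]
 [-0.001  0.949 -0.315]
 [-1.    -0.001 -0.   ]]
[[ 428.4 -218. ]
 [ 566.4 -213.1]
 [ 574.7 -349.9]
 [ 433.9 -355.3]] [ 500.84224455 -284.10071978]
[[ 422.7 -222.6]
 [ 563.6 -211.9]
 [ 567.3 -352.8]
 [ 429.6 -357.3]] [ 495.77975701 -286.15148667]
t 0.15 shift cm [ -8.6  -39.81  46.82] jaw yaw 1.25 turn 1.2500260833224242 q [ 1.23  0.32  1.57  0.    1.26 -0.02]
```

Request:
step_arm --pt "-1 0.5 0 0.12 -1" --pt "-1 0.5 0 0.12 -1" --pt "-1 0.5 0 0.12 -1" --pt "-1 0.5 0 0.12 -1" --pt "-1 0.5 0 0.12 -1" --pt "-1 0 1 0.12 -1" --pt "-1 0 1 0.12 -1" --pt "-1 0 2 0.12 -1" --pt "-1 0 2 0.13 -1" --pt "0 1 3 0 -1" --pt "0 1 3 0 -1" --pt "0 1 3 0 -1" --newtons 20

```text
t: 1.15
ee_pos: [263.8, 427.3, 294.0]
ee_rot: [-0.192, 1.571, -1.597]
force: [0.2, 0.2, 1.3]
gripper_width: 91.5
```

```bash
python3 - <<'E'
from h import *
print(read_state()['ee_pos'])
to(590,-143,295,0.155)
E
```

```text
[263.80118927 427.32768999 293.97901594]
t 1.15 shift cm [-0.09 22.75 61.64] jaw yaw 0.1659 turn 0.010884655797524179 q [ 0.99  0.16  1.56 -0.    1.43  0.83]
```

Request:
step_arm --pt "0 1.2 3.2 0.011 -1" --pt "0 1.2 3.2 0 -1" --pt "0 1.2 3.2 0 -1" --pt "0 1.2 3.2 0 -1" --pt "0 1.2 3.2 0 -1" --pt "0 1.2 3.2 0 -1" --pt "0 1.2 3.2 0 -1" --pt "0 1.2 3.2 0 -1" --pt "0 1.2 3.2 0 -1" --pt "0 1.2 3.2 0 -1" --pt "0 1.2 3.2 0 -1" --pt "0 1.2 3.2 0 -1"

```text
t: 2.15
ee_pos: [465.4, 69.8, 294.0]
ee_rot: [-2.451, 1.57, 2.415]
force: [0.5, 0.7, -0.4]
gripper_width: 91.6
```

Request:
step_arm --pt "0 1.2 3.2 0 -1" --pt "0 1.2 3.2 0 -1" --pt "0 1.2 3.2 0 -1" --pt "0 1.2 3.2 0 -1" --pt "0 1.2 3.2 0 -1" --pt "0 1.2 3.2 0 -1" --pt "0 1.2 3.2 0 -1" --pt "0 0 0 0 -1" --pt "0 0 0 0 -1" --pt "0 0 0 0 -1"

```text
t: 2.98
ee_pos: [582.0, -136.6, 293.7]
ee_rot: [-2.395, 1.569, 2.472]
force: [-0.4, -0.3, 0.3]
gripper_width: 91.4
```

```bash
python3 - <<'E'
from h import *
to(590,-143,295,0.155)
c=calibration('wrist');im=grab_frame('wrist')
np.save('w1.npy',c['pose']);cv2.imwrite('pics/w1.png',im[:,:,::-1]);print(c['pose'].round(3))
E
```

```text
t 2.98 shift cm [-0.14  0.69  0.75] jaw yaw 0.1538 turn -0.0012188868452880364 q [-0.25  0.32  1.34  0.    1.48 -0.4 ]
[[ 9.88000e-01 -1.49000e-01 -3.30000e-02  5.70457e+02]
 [ 1.53000e-01  9.60000e-01  2.33000e-01 -7.07390e+01]
 [-3.00000e-03 -2.35000e-01  9.72000e-01  4.73292e+02]
 [ 0.00000e+00  0.00000e+00  0.00000e+00  1.00000e+00]]
```

View pics/w1.png

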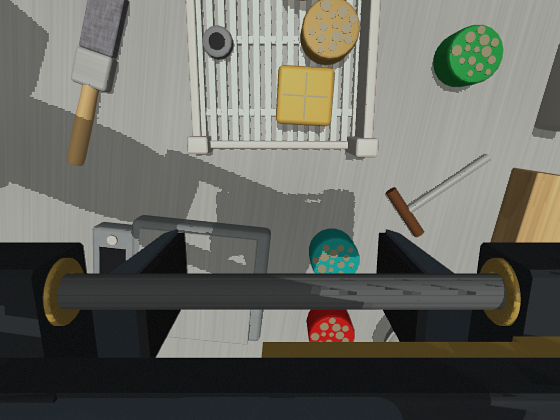

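Request:
step_arm --pt "0 0 -3.3 0 -1" --pt "0 0 -3.3 0 -1" --pt "0 0 -3.3 0 -1" --pt "0 0 0 0 -1" --pt "0 0 0 0 -1" --pt "0 0 0 0 -1"

```text
t: 3.53
ee_pos: [566.9, -38.6, 294.6]
ee_rot: [0.73, 1.57, -0.685]
force: [-0.1, -0.5, -0.2]
gripper_width: 91.5
```

```bash
python3 - <<'E'
from h import *
to(590,-143,295,0.155)
c=calibration('wrist');im=grab_frame('wrist')
np.save('w2.npy',c['pose']);cv2.imwrite('pics/w2.png',im[:,:,::-1]);
b=cv2.imread('pics/w2.png');crop(b,150,0,270,240,2.9,'w2a')
E
```

```text
t 3.53 shift cm [-0.03  0.66 10.67] jaw yaw 0.1558 turn 0.0007747056585571954 q [-0.09  0.27  1.41 -0.    1.46 -0.24]
```

View pics/w2a.png

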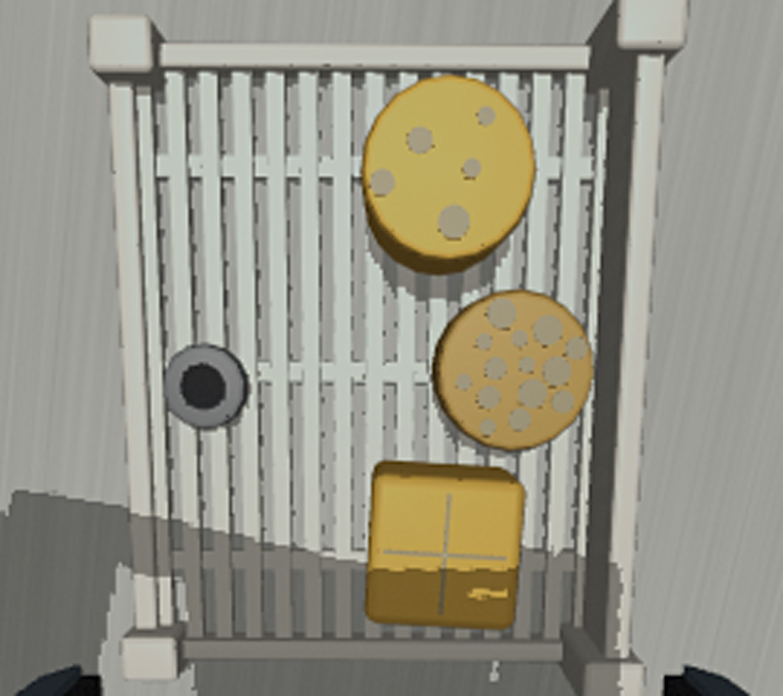

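```bash
cat > ref.py <<'E'
from h import *
K=calibration('wrist')['camera_matrix']
def cal(f): return {'camera_matrix':K,'pose':np.load(f)}
E
python3 - <<'E'
from ref import *
c=cal('w2.npy')
P={'drum':(449,167,84),'old':(515,371,58),'blk':(446,554,72),'b1':(375,475,72),'b2':(525,490,72),'b3':(515,628,72),'b4':(365,617,72),'log':(205,384,28),'FL':(122,44,34),'FR':(152,657,34),'rimBackTopFar':(650,60,62),'rb2':(624,640,62),'l1':(175,80,12),'l2':(205,480,12),
'cx1':(386,552,72),'cx2':(506,558,72),'cy1':(449,495,72),'cy2':(441,613,72)}
r={k:onz('w',u/2.9+150,v/2.9,z,c)[:2] for k,(u,v,z) in P.items()}
for k in r: print(k,r[k].round(1))
a=lambda p,q:np.arctan2(*(r[q]-r[p])[::-1])
print('tray y dir',a('FR','FL')-np.pi/2,a('rb2','rimBackTopFar')-np.pi/2,a('l2','l1')-np.pi/2)
print('block',a('b4','b3'),a('b1','b2'),a('b4','b1')-np.pi/2,a('b3','b2')-np.pi/2,a('cx1','cx2'),a('cy2','cy1')-np.pi/2)
E
```

```text
drum [567.5  91.2]
old [604.5  29.5]
blk [589.7 -40. ]
b1 [559.  -15.1]
b2 [614.3 -11.9]
b3 [620.3 -63.9]
b4 [563.5 -68.5]
log [486.9   5.5]
FL [443.4 122.4]
FR [ 479.  -108.4]
rimBackTopFar [630.8 139.5]
rb2 [664.8 -64.4]
l1 [459.4 117.6]
l2 [489.1 -34.6]
cx1 [567.4 -42.7]
cx2 [612.1 -38. ]
cy1 [587.  -18.1]
cy2 [591.6 -62.5]
tray y dir 0.15317460517587111 0.1648759121151342 0.19264018308328668
block 0.08051659156805817 0.05634145910365951 0.08377678923300436 0.11436318114368782 0.1051171879608678 0.1026645804968418
```

```bash
python3 - <<'E'
from h import *
to(568.3,90,160,0.16)
E
```

```text
t 3.58 shift cm [ 13.44   2.1  -12.76] jaw yaw 0.1546 turn -0.005441505059936569 q [-0.09  0.27  1.41 -0.    1.46 -0.24]
```

Request:
step_arm --pt "2.2 0.35 -2.1 -0.005 -0.75" --pt "2.2 0.35 -2.1 0 -0.75" --pt "2.2 0.35 -2.1 0 -0.75" --pt "2.2 0.35 -2.1 0 -0.75" --pt "2.2 0.35 -2.1 0 -0.75" --pt "2.2 0.35 -2.2 0 -0.75" --pt "0 0 0 0 -0.75" --pt "0 0 0 0 -0.75" --pt "0 0 0 0 -0.75"

```text
t: 4.33
ee_pos: [568.8, 88.5, 162.8]
ee_rot: [1.102, 1.569, -0.311]
force: [0.3, 0.5, 0.4]
gripper_width: 79.9
```

```bash
python3 - <<'E'
from h import *
to(568.3,90,42,0.16)
c=calibration('wrist');im=grab_frame('wrist')
np.save('w3.npy',c['pose']);cv2.imwrite('pics/w3.png',im[:,:,::-1])
cv2.imwrite('pics/s3.png',grab_frame('side')[:,:,::-1])
crop(cv2.imread('pics/s3.png'),200,100,240,170,3.2,'s3a')
E
```

```text
t 4.33 shift cm [12.08 -0.04 -0.17] jaw yaw 0.1583 turn -0.001731571538630572 q [ 0.13  0.35  1.63 -0.    1.16 -0.02]
```

View pics/w3.png

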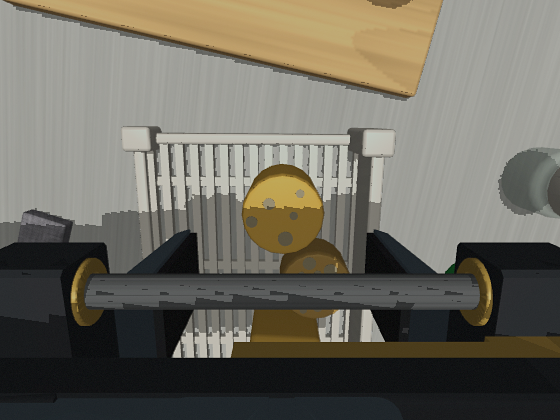

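View pics/s3a.png

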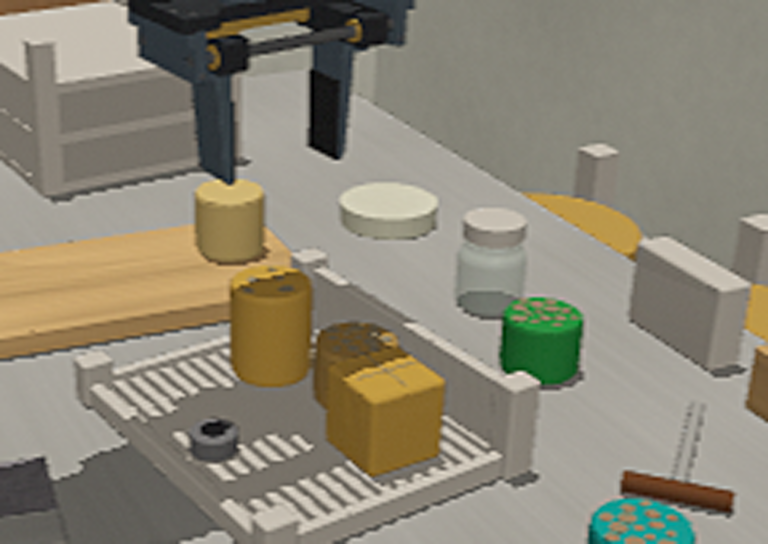

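```bash
python3 - <<'E'
from ref import *
c=cal('w3.npy')
print(onz('w',283.5,210,84,c), onz('w',140,138,34,c),onz('w',377,143,70,c))
E
```

```text
[567.35395747  95.73355642  84.        ] [446.32914384 124.75445484  34.        ] [625.8082119  151.27568842  70.        ]
```

Request:
step_arm --pt "2.5 0 -0.2 0 -0.75" --pt "2.5 0 0 0 -0.75" --pt "2.5 0 0 0 -0.75" --pt "2.5 0 0 0 -0.75" --pt "2 0 0 0 -0.75" --pt "0 0 0 0 -0.75" --pt "0 0 0 0 -0.75"

```text
t: 5.02
ee_pos: [568.0, 90.7, 42.5]
ee_rot: [-1.275, 1.571, -2.688]
force: [1.0, 0.4, -0.2]
gripper_width: 79.9
```

```bash
python3 - <<'E'
from h import *
to(568,90.5,42,0.16);print(read_state()['ee_pos'],read_state()['force'])
cv2.imwrite('pics/s4.png',grab_frame('side')[:,:,::-1])
crop(cv2.imread('pics/s4.png'),200,100,240,170,3.2,'s4a')
E
```

```text
t 5.02 shift cm [ 0.05 -0.01  0.02] jaw yaw 0.1578 turn -0.0021936409873948293 q [ 0.14  0.47  1.78 -0.    0.89 -0.02]
[568.0467674   90.66073619  42.50628078] [ 0.97416834  0.42189763 -0.20194811]
```

View pics/s4a.png

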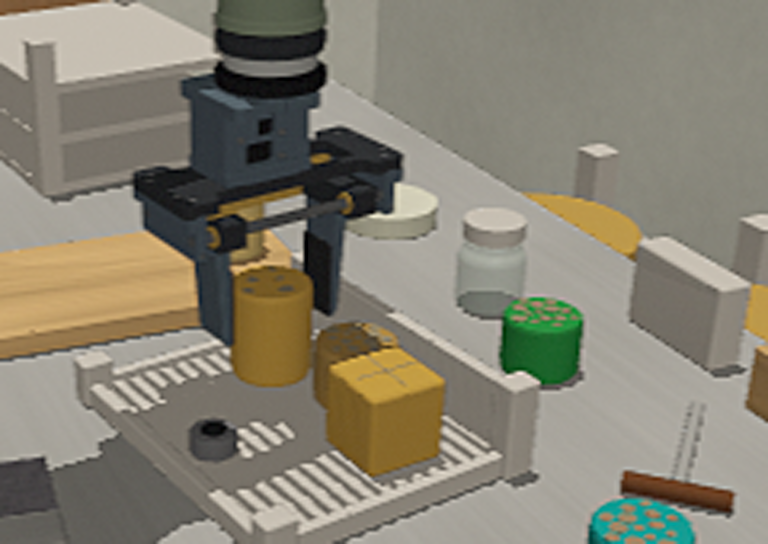

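```bash
python3 - <<'E'
from h import *
p=read_state()['ee_pos'];M=R()
im=cv2.imread('pics/s4.png')
pts=[p+M@np.array([11,s*y,w]) for s in(-1,1) for y in (40,53) for w in(-16,16)]+[np.array([p[0],p[1],12]),np.array([p[0],p[1],84])]
q=proj('side',pts);q=(q-[200,100])*3.2
v=cv2.imread('pics/s4a.png')
for a in q: cv2.circle(v,tuple(int(t) for t in a),4,(0,0,255),-1)
t=np.linspace(0,6.28,60)
for z in(12,84):
  for a in (proj('side',np.c_[p[0]+30*np.cos(t),p[1]+30*np.sin(t),t*0+z])-[200,100])*3.2: cv2.circle(v,tuple(int(t) for t in a),1,(255,0,0),-1)
cv2.imwrite('pics/s4b.png',v)
E
```

```text
(no output)
```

View pics/s4b.png

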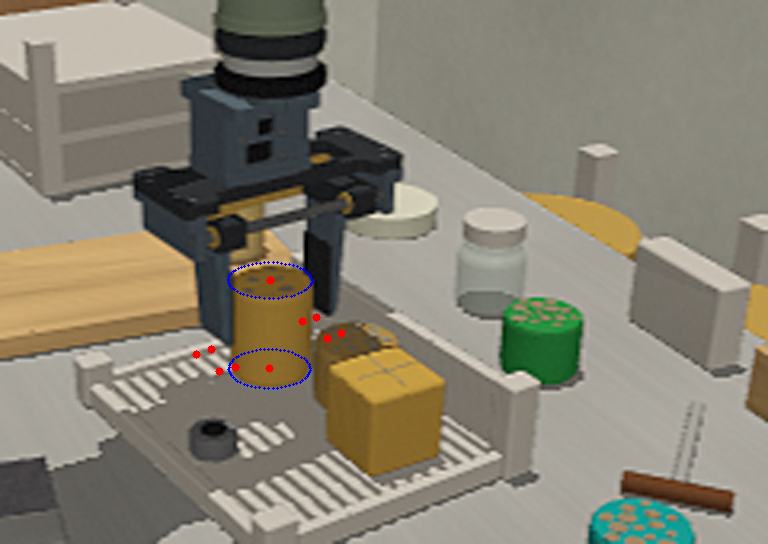

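```bash
python3 - <<'E'
from h import *
p=read_state()['ee_pos'];M=R()
cv2.imwrite('pics/c4.png',grab_frame('scene')[:,:,::-1])
crop(cv2.imread('pics/c4.png'),250,100,150,190,4,'c4b')
v=cv2.imread('pics/c4b.png')
pts=[p+M@np.array([11,s*y,w]) for s in(-1,1) for y in (40,53) for w in(-16,16)]
for a in (proj('scene',pts)-[250,100])*4: cv2.circle(v,tuple(int(t) for t in a),4,(0,0,255),-1)
t=np.linspace(0,6.28,60)
for z in(12,84):
  for a in (proj('scene',np.c_[p[0]+30*np.cos(t),p[1]+30*np.sin(t),t*0+z])-[250,100])*4: cv2.circle(v,tuple(int(t) for t in a),1,(255,0,0),-1)
cv2.imwrite('pics/c4b.png',v[:600])
E
```

```text
(no output)
```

View pics/c4b.png

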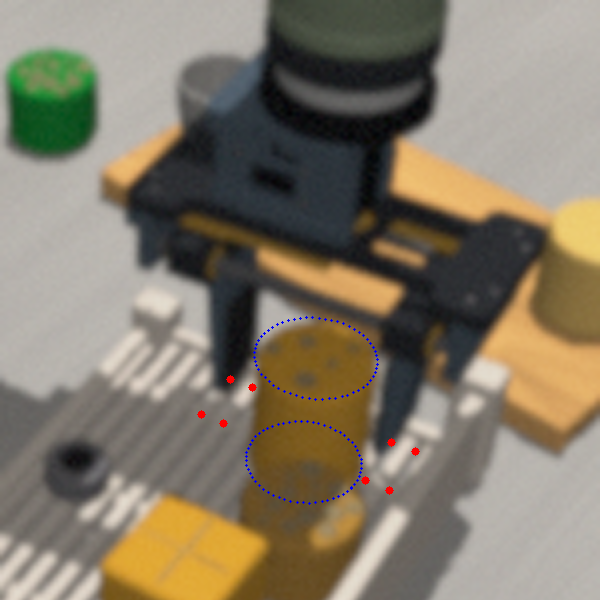

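```bash
python3 - <<'E'
from h import *
p=read_state()['ee_pos'];M=R()
c=calibration('wrist')
v=grab_frame('wrist')[:,:,::-1].copy()
pts=[p+M@np.array([x,s*40,w]) for s in(-1,1) for x in (11,-20) for w in(-16,16)]
for a in proj('w',pts,c): cv2.circle(v,tuple(int(t) for t in a),3,(0,0,255),-1)
t=np.linspace(0,6.28,60)
for a in proj('w',np.c_[p[0]+30*np.cos(t),p[1]+30*np.sin(t),t*0+84],c): cv2.circle(v,tuple(int(t) for t in a),1,(255,0,0),-1)
cv2.imwrite('pics/w4.png',v)
E
```

```text
(no output)
```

View pics/w4.png

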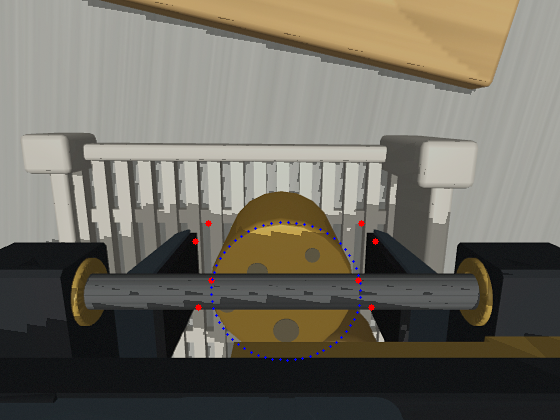

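Request:
step_arm --pt "0 0 0 0 1" --pt "0 0 0 0 1" --pt "0 0 0 0 1" --pt "0 0 0 0 1" --pt "0 0 0 0 1" --pt "0 0 0 0 1" --newtons 25

```text
t: 5.67
ee_pos: [568.5, 91.6, 43.0]
ee_rot: [1.573, 1.569, 0.161]
force: [1.0, 0.2, 5.8]
gripper_width: 59.4
```

```bash
python3 - <<'E'
from h import *
to(568,90.5,42,0.16);s=read_state();print(s['ee_pos'],s['force'],s['gripper_width'])
E
```

```text
t 5.67 shift cm [ 0.1  -0.06  0.1 ] jaw yaw 0.1591 turn -0.0009429608345197238 q [ 0.14  0.47  1.78  0.    0.89 -0.02]
[568.45876087  91.63535781  42.97919928] [0.96064274 0.18913068 5.78373418] 59.37762662607251
```

Request:
step_arm --pt "-1 0 0 0 1" --pt "-2 0 0 0 1" --pt "-2 0 0 0 1" --pt "-1.5 0 0 -0.11 1" --pt "0 0 0 -0.11 1" --pt "0 0 0 -0.11 1" --pt "0 0 0 -0.11 1" --pt "0 0 0 -0.11 1" --pt "0 0 0 -0.11 1" --pt "0 0 0 -0.11 1" --pt "0 0 0 -0.11 1" --pt "0 0 0 -0.11 1"

```text
t: 6.67
ee_pos: [566.8, 91.4, 106.8]
ee_rot: [-2.635, 1.569, -3.051]
force: [-1.0, 0.2, -2.0]
gripper_width: 59.4
```

Request:
step_arm --pt "0 0 0 -0.11 1" --pt "0 0 0 -0.11 1" --pt "0 0 0 -0.13 1" --pt "0 0 0 0 1" --pt "0 0 0 0 1"

```text
t: 7.08
ee_pos: [567.1, 91.5, 106.9]
ee_rot: [-3.048, 1.569, -3.128]
force: [0.0, 0.3, -2.7]
gripper_width: 59.4
```

```bash
python3 - <<'E'
from h import *
to(539,273,110,1.5);s=read_state();print(s['ee_pos'],s['force'],s['gripper_width'])
E
```

```text
t 7.08 shift cm [-0.31 17.87 -4.25] jaw yaw 1.4909 turn -0.009113905167404512 q [ 0.14  0.4   1.71  0.    1.04 -1.35]
[567.13018602  91.4750782  106.87514143] [ 0.01306063  0.28910434 -2.72070503] 59.38973916048828
```

Request:
step_arm --pt "0 2 -0.45 0 1" --pt "0 2 -0.45 0 1" --pt "0 2 -0.5 0 1" --pt "0 2 -0.5 0 1" --pt "0 2 -0.5 0 1" --pt "0 2 -0.5 0 1" --pt "0 2 -0.5 0 1" --pt "0 2 -0.45 0 1" --pt "0 1.9 -0.4 0 1" --pt "0 0 0 0 1" --pt "0 0 0 0 1" --pt "0 0 0 0 1"

```text
t: 8.08
ee_pos: [538.8, 272.6, 106.9]
ee_rot: [-2.209, 1.57, -2.287]
force: [-0.1, 0.4, -2.3]
gripper_width: 59.6
```

```bash
python3 - <<'E'
from h import *
to(539,273,51,1.5);s=read_state();print(s['ee_pos'],s['force'],s['gripper_width'])
cv2.imwrite('pics/s5.png',grab_frame('side')[:,:,::-1])
crop(cv2.imread('pics/s5.png'),130,100,240,170,3.2,'s5a')
E
```

```text
t 8.08 shift cm [5.59 0.04 0.02] jaw yaw 1.4929 turn -0.007087030164816044 q [ 0.45  0.44  1.64 -0.    1.07 -1.04]
[538.77867382 272.62184723 106.91573776] [-0.12906267  0.3956345  -2.34857872] 59.635939232114545
```

View pics/s5a.png

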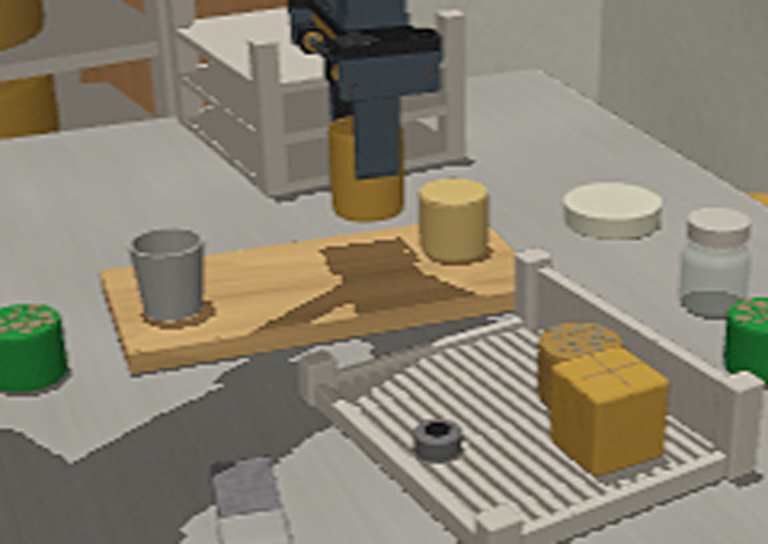

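Request:
step_arm --pt "1.5 0 0 0 1" --pt "1.5 0 0 0 1" --pt "1.2 0 0 0 1" --pt "0.7 0 0 0 1" --pt "0.4 0 0 0 1" --pt "0.2 0 0 0 1" --pt "0 0 0 0 1" --pt "0 0 0 0 1"

```text
t: 8.8
ee_pos: [539.6, 273.2, 52.8]
ee_rot: [0.546, 1.57, 0.469]
force: [-0.9, 0.8, -3.0]
gripper_width: 59.7
```

Request:
step_arm --pt "0.1 0 0 0 1" --pt "0.1 0 0 0 1" --pt "0 0 0 0 1" --pt "0 0 0 0 1"

```text
t: 9.13
ee_pos: [539.6, 273.5, 51.0]
ee_rot: [0.486, 1.569, 0.409]
force: [-0.2, -0.0, 2.6]
gripper_width: 59.6
```

Request:
step_arm --pt "0 0 0 0 -0.75" --pt "0 0 0 0 -0.75" --pt "0 0 0 0 -0.75" --pt "0 0 0 0 -0.75" --pt "-1 0 0 0 -0.75" --pt "-3 0 0 0 -0.75" --pt "-3 0 0 0 -0.75" --pt "-3 0 0 0 -0.75" --pt "-2 0 0 0.12 -0.75" --pt "0 0 0 0.12 -0.75" --pt "0 0 0 0.12 -0.75" --pt "0 0 0 0.12 -0.75"

```text
t: 10.13
ee_pos: [539.3, 273.4, 171.7]
ee_rot: [1.058, 1.569, 0.495]
force: [-0.5, 0.1, -0.9]
gripper_width: 80.1
```

Request:
step_arm --pt "0 0 0 0.12 -0.75" --pt "0 0 0 0.12 -0.75" --pt "0 0 0 0.12 -0.75" --pt "0 0 0 0.12 -0.75" --pt "0 0 0 0.12 -0.75" --pt "0 0 0 0.12 -0.75" --pt "0 0 0 0.12 -0.75" --pt "0 0 0 0.08 -0.75" --pt "0 0 0 0 -0.75"

```text
t: 10.88
ee_pos: [539.1, 273.3, 170.9]
ee_rot: [2.071, 1.57, 0.593]
force: [0.1, 0.5, -0.1]
gripper_width: 79.6
```

```bash
python3 - <<'E'
from h import *
to(590.5,-41,165,0.097);s=read_state();print(s['ee_pos'],s['force'],s['gripper_width'])
E
```

```text
t 10.88 shift cm [ 0.58  2.2  31.77] jaw yaw 0.0928 turn -0.004201056511920154 q [0.45 0.39 1.55 0.   1.21 0.36]
[539.12700948 273.2796233  170.86425415] [ 0.11144965  0.51925599 -0.14314703] 79.62463616170463
```

Request:
step_arm --pt "0 0.2 3 -0.004 -0.75" --pt "0 0.2 3.3 0 -0.75" --pt "0 0.2 3.3 0 -0.75" --pt "0 0.2 3.3 0 -0.75" --pt "0 0.2 3.3 0 -0.75" --pt "0 0.2 3.3 0 -0.75" --pt "0 0.2 3.3 0 -0.75" --pt "0 0.2 3.3 0 -0.75" --pt "0 0.2 3.3 0 -0.75" --pt "0 0.2 2.4 0 -0.75" --pt "0 0 0 0 -0.75" --pt "0 0 0 0 -0.75"

```text
t: 11.88
ee_pos: [590.0, -42.4, 170.4]
ee_rot: [2.6, 1.57, 1.126]
force: [0.3, 0.1, 0.0]
gripper_width: 80.2
```

Request:
step_arm --pt "0 0 0 0 -0.75" --pt "0 0 0 0 -0.75"

```text
t: 12.05
ee_pos: [589.8, -40.2, 170.3]
ee_rot: [3.063, 1.57, 1.593]
force: [0.4, -0.2, -0.2]
gripper_width: 79.7
```

```bash
python3 - <<'E'
from ref import *
to(590.5,-41,42,0.097);s=read_state();print(s['ee_pos'],s['force'],s['gripper_width'])
c=calibration('wrist');v=grab_frame('wrist')[:,:,::-1].copy()
np.save('w6.npy',c['pose']);cv2.imwrite('pics/w6r.png',v)
a=0.097;x,y=590.5,-41
r=np.array([[np.cos(a),-np.sin(a)],[np.sin(a),np.cos(a)]])
for z in(72,):
  for i,j in [(i,j) for i in np.linspace(-29,29,20) for j in(-29,29)]+[(j,i) for i in np.linspace(-29,29,20) for j in(-29,29)]:
    p=r@[i,j]; q=proj('w',[x+p[0],y+p[1],z],c)[0];cv2.circle(v,tuple(int(t) for t in q),1,(255,0,0),-1)
cv2.imwrite('pics/w6.png',v)
E
```

```text
t 12.05 shift cm [12.83  0.06  0.09] jaw yaw 0.0999 turn 0.0029076115690660487 q [-0.09  0.37  1.58  0.    1.19 -0.19]
[589.78187292 -40.19218338 170.33605806] [ 0.40659439 -0.18432853 -0.24298976] 79.74481186865039
```

View pics/w6.png

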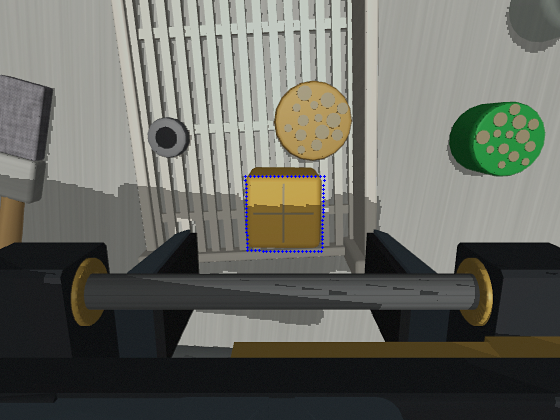

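```bash
python3 - <<'E'
from h import *
crop(cv2.imread('pics/w6r.png'),235,160,100,100,6,'w6z')
E
```

```text
(no output)
```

View pics/w6z.png

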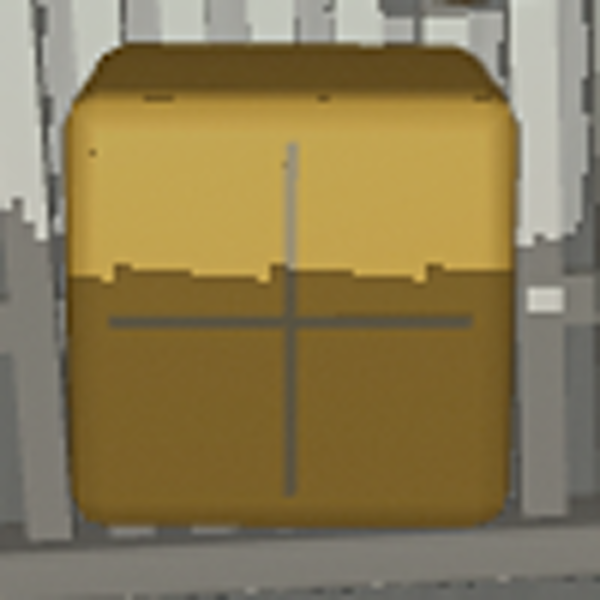

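```bash
python3 - <<'E'
from ref import *
print(onz('w',283.5,213.7,72,cal('w6.npy')))
to(590,-41,41,0.0985)
E
```

```text
[589.39704022 -40.23999495  72.        ]
t 12.1 shift cm [1.293e+01 1.000e-02 1.000e-01] jaw yaw 0.1001 turn 0.0015939977768133495 q [-0.09  0.37  1.58  0.    1.19 -0.19]
```

Request:
step_arm --pt "2.6 0 0 0 -0.75" --pt "2.6 0 0 0 -0.75" --pt "2.6 0 0 0 -0.75" --pt "2.6 0 0 0 -0.75" --pt "2.2 0 0 0 -0.75" --pt "0 0 0 0 -0.75" --pt "0 0 0 0 -0.75" --pt "0 0 0 0 -0.75"

```text
t: 12.77
ee_pos: [591.1, -40.8, 45.5]
ee_rot: [1.449, 1.568, -0.023]
force: [0.3, -0.2, 0.1]
gripper_width: 79.7
```

```bash
python3 - <<'E'
from h import *
to(590,-41,41,0.0985);s=read_state();print(s['ee_pos'],s['force'],s['gripper_width'])
E
```

```text
t 12.77 shift cm [ 0.45 -0.11  0.01] jaw yaw 0.099 turn 0.0005462899298434021 q [-0.09  0.48  1.74  0.    0.92 -0.19]
[591.06875081 -40.78690377  45.51030355] [ 0.28127939 -0.18383156  0.07811958] 79.74461904202445
```

Request:
step_arm --pt "0 0 0 0 1" --pt "0 0 0 0 1" --pt "0 0 0 0 1" --pt "0 0 0 0 1" --pt "0 0 0 0 1" --pt "0 0 0 0 1"

```text
t: 13.27
ee_pos: [590.7, -41.4, 45.2]
ee_rot: [1.489, 1.569, 0.016]
force: [-0.1, 0.8, 6.1]
gripper_width: 57.8
```

```bash
python3 - <<'E'
from h import *
to(590,-41,41,0.0985);s=read_state();print(s['ee_pos'],s['force'],s['gripper_width'])
E
```

```text
t 13.27 shift cm [ 0.42 -0.07 -0.04] jaw yaw 0.0979 turn -0.0005776823416527854 q [-0.09  0.48  1.74  0.    0.92 -0.19]
[590.68244809 -41.35785046  45.15312379] [-0.10002367  0.76537885  6.05619423] 57.781520484149766
```

Request:
step_arm --pt "-1 0 0 0 1" --pt "-2 0 0 0 1" --pt "-2 0 0 0 1" --pt "-2 0 0 -0.11 1" --pt "0 0 0 -0.12 1" --pt "0 0 0 -0.12 1" --pt "0 0 0 -0.12 1" --pt "0 0 0 -0.12 1" --pt "0 0 0 -0.12 1" --pt "0 0 0 -0.12 1" --pt "0 0 0 -0.12 1" --pt "0 0 0 -0.12 1"

```text
t: 14.27
ee_pos: [589.2, -41.3, 113.8]
ee_rot: [-2.826, 1.569, 3.06]
force: [0.0, -0.3, -2.6]
gripper_width: 57.9
```

Request:
step_arm --pt "0 0 0 -0.12 1" --pt "0 0 0 -0.12 1" --pt "0 0 0 -0.09 1" --pt "0 0 0 0 1" --pt "0 0 0 0 1"

```text
t: 14.68
ee_pos: [589.5, -41.3, 113.8]
ee_rot: [3.064, 1.57, 2.989]
force: [-0.4, -0.1, -2.9]
gripper_width: 58.0
```

```bash
python3 - <<'E'
from h import *
to(458,276,115,1.5);s=read_state();print(s['ee_pos'],s['force'],s['gripper_width'])
E
```

```text
t 14.68 shift cm [ -0.09  30.65 -15.5 ] jaw yaw 1.4955 turn -0.004488306415892707 q [-0.09  0.41  1.66  0.    1.07 -1.59]
[589.45642639 -41.33113325 113.83579769] [-0.3665811  -0.10055839 -2.88202551] 57.96889203827413
```

Request:
step_arm --pt "0 2 -1.1 0 1" --pt "0 2.7 -1.3 0 1" --pt "0 2.7 -1.4 0 1" --pt "0 2.7 -1.4 0 1" --pt "0 2.7 -1.4 0 1" --pt "0 2.7 -1.4 0 1" --pt "0 2.7 -1.4 0 1" --pt "0 2.7 -1.4 0 1" --pt "0 2.7 -1.4 0 1" --pt "0 2.7 -1.3 0 1" --pt "0 2.7 -1.1 0 1" --pt "0 2.3 -0.9 0 1"

```text
t: 15.68
ee_pos: [457.0, 283.7, 114.2]
ee_rot: [2.704, 1.57, 2.63]
force: [0.1, -0.7, -2.2]
gripper_width: 57.8
```

Request:
step_arm --pt "0 0 0 0 1" --pt "0 0 0 0 1" --pt "0 0 0 0 1" --pt "1 0 0 0 1" --pt "2 0 0 0 1" --pt "1.5 0 0 0 1" --pt "0.7 0 0 0 1" --pt "0.4 0 0 0 1" --pt "0 0 0 0 1" --pt "0 0 0 0 1"

```text
t: 16.52
ee_pos: [458.7, 282.0, 58.5]
ee_rot: [0.681, 1.57, 0.607]
force: [1.1, -0.6, -2.1]
gripper_width: 58.0
```

```bash
python3 - <<'E'
from h import *
to(458,276,53.2,1.5);s=read_state();print(s['ee_pos'],s['force'],s['gripper_width'])
cv2.imwrite('pics/s7.png',grab_frame('side')[:,:,::-1])
crop(cv2.imread('pics/s7.png'),130,100,240,170,3.2,'s7a')
E
```

```text
t 16.52 shift cm [ 0.52 -0.6  -0.02] jaw yaw 1.4972 turn -0.0028276275474485857 q [ 0.53  0.4   1.85  0.    0.89 -0.97]
[458.68628237 281.98087468  58.45007799] [ 1.08703739 -0.55089164 -2.10377519] 58.022648407795025
```

View pics/s7a.png

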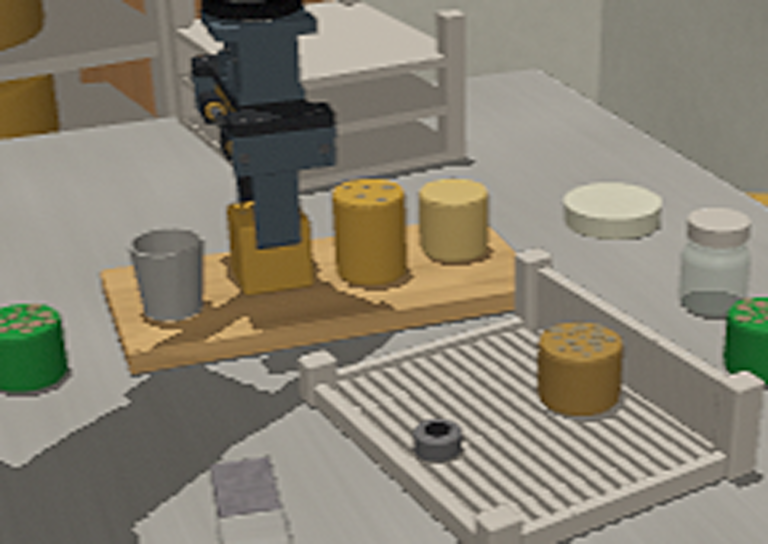

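Lined up on the board between mould and drum. Lowering the last 5 mm.

Request:
step_arm --pt "0.2 -0.3 0 0 1" --pt "0.15 -0.3 0 0 1" --pt "0.1 0 0 0 1" --pt "0 0 0 0 1" --pt "0 0 0 0 1"

```text
t: 16.98
ee_pos: [457.7, 276.1, 53.7]
ee_rot: [1.004, 1.571, 0.931]
force: [-0.4, 0.2, -2.6]
gripper_width: 58.1
```

Request:
step_arm --pt "0.08 0 0 0 1" --pt "0 0 0 0 1" --pt "0 0 0 0 1"

```text
t: 17.23
ee_pos: [458.0, 276.3, 53.2]
ee_rot: [0.619, 1.57, 0.546]
force: [-0.7, -0.3, -0.4]
gripper_width: 57.8
```

Request:
step_arm --pt "0 0 0 0 -0.75" --pt "0 0 0 0 -0.75" --pt "0 0 0 0 -0.75" --pt "0 0 0 0 -0.75" --pt "-1 0 0 0 -0.75" --pt "-3 0 0 0 -0.75" --pt "-3 0 0 0 -0.75" --pt "-3 0 0 0 -0.75" --pt "-1 0 0 -0.12 -0.75" --pt "0 0 0 -0.11 -0.75" --pt "0 0 0 0 -0.75" --pt "0 0 0 0 -0.75"

```text
t: 18.23
ee_pos: [457.6, 276.1, 163.3]
ee_rot: [0.596, 1.57, 0.75]
force: [0.1, 0.7, -0.5]
gripper_width: 80.0
```

```bash
python3 - <<'E'
from h import *
to(605,29.5,160,1.731);s=read_state();print(s['ee_pos'],s['force'],s['gripper_width'])
E
```

```text
t 18.23 shift cm [  0.33 -26.63  10.78] jaw yaw 1.7252 turn -0.005818675013939956 q [ 0.52  0.29  1.72  0.    1.13 -1.2 ]
[457.56890965 276.07059326 163.33337217] [ 0.09036081  0.65000059 -0.49105507] 79.95922023337069
```

Request:
step_arm --pt "0 -2.7 1.1 -0.006 -0.75" --pt "0 -2.7 1.1 0 -0.75" --pt "0 -2.7 1.1 0 -0.75" --pt "0 -2.7 1.1 0 -0.75" --pt "0 -2.7 1.1 0 -0.75" --pt "0 -2.7 1.1 0 -0.75" --pt "0 -2.7 1.1 0 -0.75" --pt "0 -2.7 1.1 0 -0.75" --pt "0 -2.7 1.1 0 -0.75" --pt "0 -2.3 0.9 0 -0.75" --pt "0 0 0 0 -0.75" --pt "0 0 0 0 -0.75"

```text
t: 19.23
ee_pos: [607.2, 30.2, 161.8]
ee_rot: [2.779, 1.569, 2.938]
force: [-0.5, -0.2, -0.4]
gripper_width: 79.7
```

Request:
step_arm --pt "0 0 0 0 -0.75" --pt "0 0 0 0 -0.75"

```text
t: 19.4
ee_pos: [606.6, 32.1, 162.6]
ee_rot: [2.595, 1.57, 2.758]
force: [-0.1, 0.0, 0.3]
gripper_width: 79.9
```

```bash
python3 - <<'E'
from ref import *
to(605,29.5,30,1.731);s=read_state();print(s['ee_pos'],s['force'],s['gripper_width'])
c=calibration('wrist');v=grab_frame('wrist')[:,:,::-1].copy()
np.save('w8.npy',c['pose']);cv2.imwrite('pics/w8r.png',v)
t=np.linspace(0,6.28,80)
for z in(58,):
    for q in proj('w',np.c_[605+30*np.cos(t),29.5+30*np.sin(t),t*0+z],c):cv2.circle(v,tuple(int(t) for t in q),1,(255,0,0),-1)
cv2.imwrite('pics/w8.png',v)
E
```

```text
t 19.4 shift cm [13.26 -0.24 -0.18] jaw yaw 1.7341 turn 0.0031099024183551816 q [ 0.03  0.4   1.55  0.    1.19 -1.7 ]
[606.58676502  32.07858422 162.56445288] [-0.06426266  0.02975613  0.32292172] 79.86348592721038
```

View pics/w8.png

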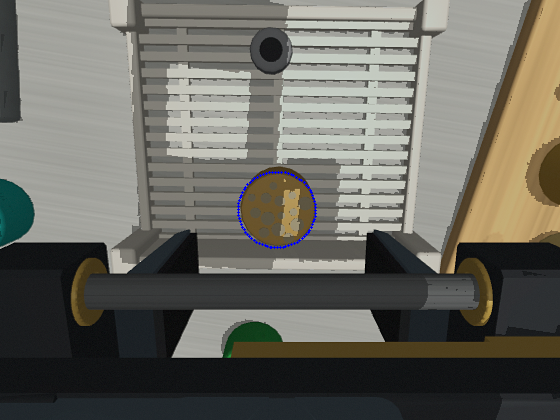

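Request:
step_arm --pt "2.6 -0.2 -0.2 0 -0.75" --pt "2.6 0 0 0 -0.75" --pt "2.6 0 0 0 -0.75" --pt "2.6 0 0 0 -0.75" --pt "2.6 0 0 0 -0.75" --pt "0 0 0 0 -0.75" --pt "0 0 0 0 -0.75" --pt "0 0 0 0 -0.75"

```text
t: 20.12
ee_pos: [606.7, 29.4, 34.4]
ee_rot: [-0.091, 1.568, 0.073]
force: [0.4, 1.3, 0.2]
gripper_width: 80.1
```

Request:
step_arm --pt "0 0 0 0 -0.75" --pt "0 0 0 0 1" --pt "0 0 0 0 1" --pt "0 0 0 0 1" --pt "0 0 0 0 1" --pt "0 0 0 0 1" --pt "0 0 0 0 1"

```text
t: 20.7
ee_pos: [606.1, 28.9, 33.6]
ee_rot: [0.048, 1.57, 0.211]
force: [-0.3, 0.6, 5.2]
gripper_width: 58.9
```

```bash
python3 - <<'E'
from h import *
to(605,29.5,30,1.731);s=read_state();print(s['ee_pos'],s['force'],s['gripper_width'])
cv2.imwrite('pics/s9.png',grab_frame('side')[:,:,::-1])
crop(cv2.imread('pics/s9.png'),200,100,240,170,3.2,'s9a')
E
```

```text
t 20.7 shift cm [ 0.36  0.08 -0.1 ] jaw yaw 1.7339 turn 0.002916031020030241 q [ 0.03  0.52  1.71  0.    0.91 -1.71]
[606.0633687   28.88837417  33.58698623] [-0.30164847  0.62860856  5.22507144] 58.94794429491798
```

View pics/s9a.png

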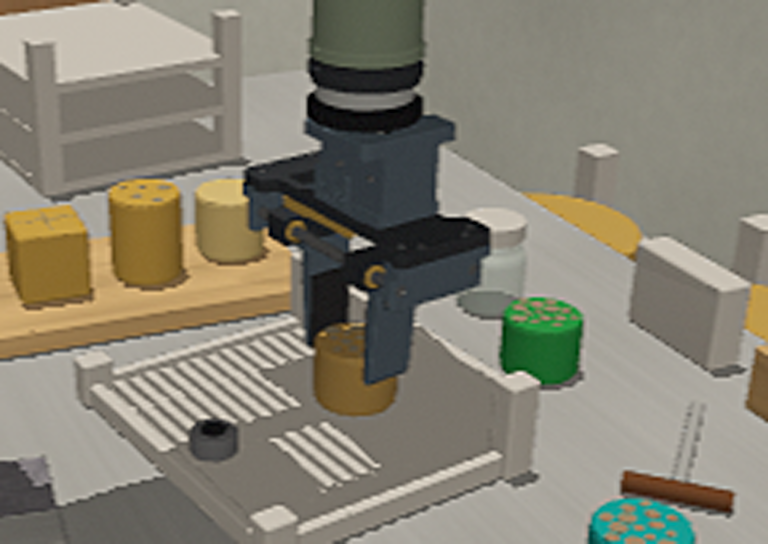

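Request:
step_arm --pt "-1 0 0 0 1" --pt "-2 0 0 0 1" --pt "-2.5 0 0 0 1" --pt "-2.5 0 0 0 1" --pt "-2 0 0 0.12 1" --pt "0 0 0 0.12 1" --pt "0 0 0 0 1" --pt "0 0 0 0 1"

```text
t: 21.42
ee_pos: [605.0, 28.8, 132.4]
ee_rot: [-3.029, 1.569, -3.102]
force: [0.3, 0.4, -1.6]
gripper_width: 58.9
```

```bash
python3 - <<'E'
from h import *
to(498.5,-285,134,1.49);s=read_state();print(s['ee_pos'],s['force'],s['gripper_width'])
E
```

```text
t 21.42 shift cm [ -0.14 -32.08  -8.31] jaw yaw 1.497 turn 0.007015104595231358 q [ 0.03  0.42  1.6  -0.    1.13 -1.47]
[605.01526217  28.75340161 132.4244833 ] [ 0.32706857  0.37819435 -1.56158382] 58.8619834531551
```

Request:
step_arm --pt "0 -2 -0.5 0 1" --pt "0 -2.8 -0.7 0 1" --pt "0 -2.8 -0.7 0 1" --pt "0 -2.8 -0.7 0 1" --pt "0 -2.8 -0.7 0 1" --pt "0 -2.8 -0.7 0 1" --pt "0 -2.8 -0.7 0 1" --pt "0 -2.8 -0.7 0 1" --pt "0 -2.8 -0.7 0 1" --pt "0 -2.8 -0.7 0 1" --pt "0 -2.8 -0.7 0 1" --pt "0 -2.1 -0.8 0 1"

```text
t: 22.42
ee_pos: [497.0, -286.6, 131.5]
ee_rot: [2.939, 1.568, 2.865]
force: [0.2, -1.0, -1.5]
gripper_width: 59.1
```

Request:
step_arm --pt "0 0 0 0 1" --pt "0 0 0 0 1" --pt "0 0 0 0 1" --pt "0 0 0 0 1"

```text
t: 22.75
ee_pos: [498.4, -283.8, 132.3]
ee_rot: [2.329, 1.569, 2.254]
force: [-0.1, 0.9, -1.5]
gripper_width: 59.0
```

```bash
python3 - <<'E'
from h import *
to(498.5,-285,71,1.49);s=read_state();print(s['ee_pos'],s['force'],s['gripper_width'])
c=calibration('wrist');v=grab_frame('wrist')[:,:,::-1].copy()
np.save('w10.npy',c['pose']);cv2.imwrite('pics/w10.png',v)
cv2.imwrite('pics/s10.png',grab_frame('side')[:,:,::-1])
crop(cv2.imread('pics/s10.png'),220,180,240,200,3,'s10a')
E
```

```text
t 22.75 shift cm [ 6.12 -0.13  0.03] jaw yaw 1.4959 turn 0.005888726890036056 q [-0.54  0.37  1.68  0.    1.09 -2.03]
[ 498.377024   -283.75086671  132.2501592 ] [-0.14590979  0.85971578 -1.50988202] 59.04684403832624
```

View pics/s10a.png

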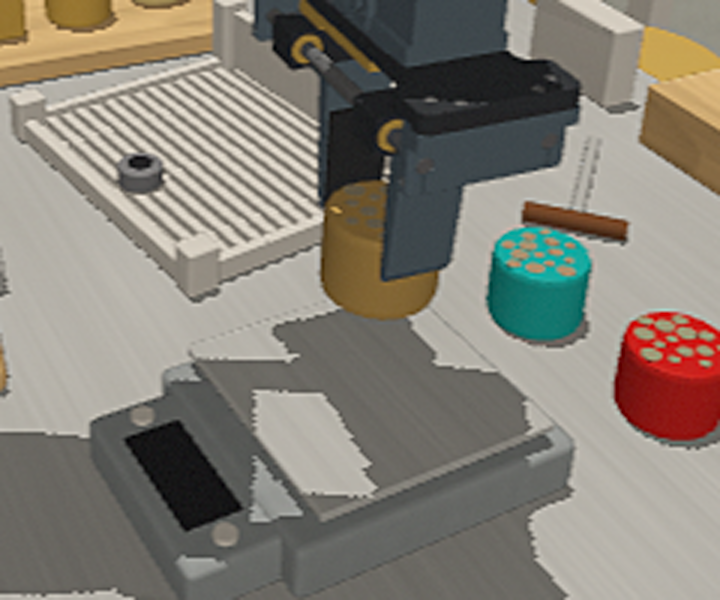

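View pics/w10.png

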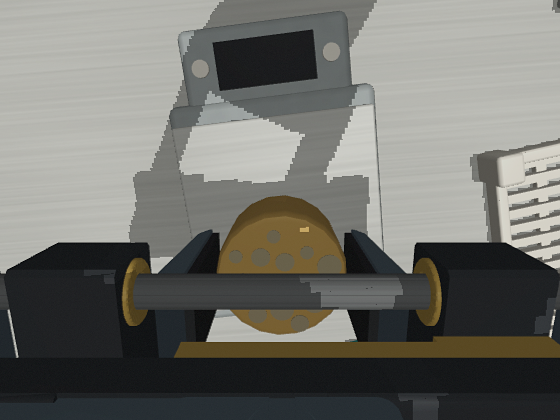

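```bash
python3 - <<'E'
from ref import *
c=cal('w10.npy')
a=onz('w',178,128,48,c)[:2];b=onz('w',375,103,48,c)[:2];print(a,b,np.linalg.norm(b-a))
e=(b-a)/np.linalg.norm(b-a);m=(a+b)/2;print(m+70*np.array([e[1],-e[0]]))
E
```

```text
[ 428.46849347 -348.65381833] [ 422.13837359 -214.33351616] 134.46937938755872
[ 495.2258292  -278.19843086]
```

Request:
step_arm --pt "1.5 0 0 0 1" --pt "1.5 0 0 0 1" --pt "1.2 0 0 0 1" --pt "0.8 0 0 0 1" --pt "0.5 0 0 0 1" --pt "0.3 0 0 0 1" --pt "0 0 0 0 1" --pt "0 0 0 0 1" --pt "0 0 0 0 1"

```text
t: 23.6
ee_pos: [498.8, -285.1, 75.5]
ee_rot: [-0.394, 1.569, -0.47]
force: [0.3, -0.1, -2.0]
gripper_width: 59.0
```

Request:
step_arm --pt "0.2 0 0 0 1" --pt "0.15 0 0 0 1" --pt "0.1 0 0 0 1" --pt "0 0 0 0 1" --pt "0 0 0 0 1"

```text
t: 24.02
ee_pos: [498.3, -284.8, 70.2]
ee_rot: [2.185, 1.571, 2.108]
force: [-0.3, -0.5, -2.0]
gripper_width: 58.8
```

Request:
step_arm --pt "0.08 0 0 0 1" --pt "0 0 0 0 1" --pt "0 0 0 0 1"

```text
t: 24.27
ee_pos: [498.4, -284.9, 69.6]
ee_rot: [-0.29, 1.57, -0.367]
force: [-0.1, 0.0, -0.9]
gripper_width: 59.0
```

Request:
step_arm --pt "0.04 0 0 0 -0.75" --pt "0 0 0 0 -0.75" --pt "0 0 0 0 -0.75" --pt "0 0 0 0 -0.75" --pt "-1 0 0 0 -0.75" --pt "-3 0 0 0 -0.75" --pt "-3 0 0 0 -0.75" --pt "-3 0 0 0 -0.75" --pt "0 2.5 0.8 0 -0.75" --pt "0 3 0.8 0 -0.75" --pt "0 3 0.8 0 -0.75" --pt "0 3 0.8 0 -0.75"

```text
t: 25.27
ee_pos: [539.5, -171.7, 170.4]
ee_rot: [-0.149, 1.569, -0.227]
force: [0.4, -0.6, -1.1]
gripper_width: 80.0
```

```bash
python3 - <<'E'
from h import *
to(619.7,281.5,170,1.49);s=read_state();print(s['ee_pos'],s['force'],s['gripper_width'])
for n in('scene','side'): cv2.imwrite(f'pics/{n}11.png',grab_frame(n)[:,:,::-1])
a=cv2.resize(cv2.imread('pics/side11.png')[250:370,230:420],None,fx=4,fy=4)[:,:400*2]
cv2.imwrite('pics/s11a.png',a)
crop(cv2.imread('pics/scene11.png'),70,230,180,150,4,'c11a')
E
```

```text
t 25.27 shift cm [3.000e-02 4.581e+01 4.480e+00] jaw yaw 1.4931 turn 0.0030711812677903794 q [-0.33  0.33  1.64  0.    1.17 -1.82]
[ 539.46323049 -171.69071279  170.38512734] [ 0.44979074 -0.62039438 -1.08208091] 80.00245002051591
```

View pics/s11a.png

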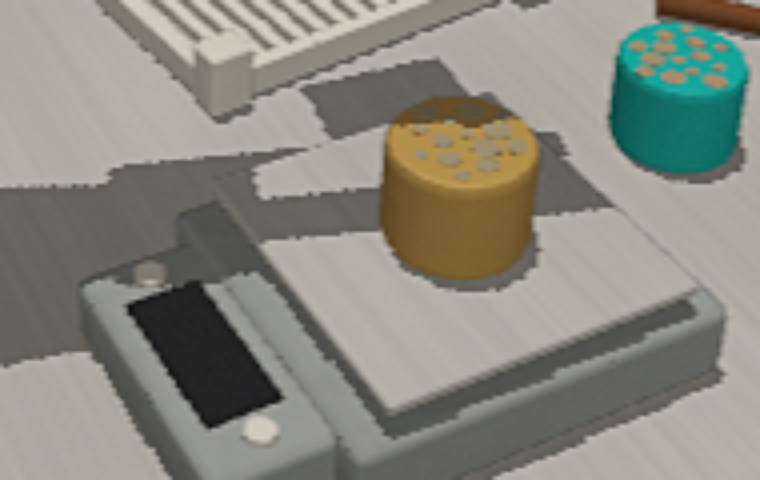

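View pics/c11a.png

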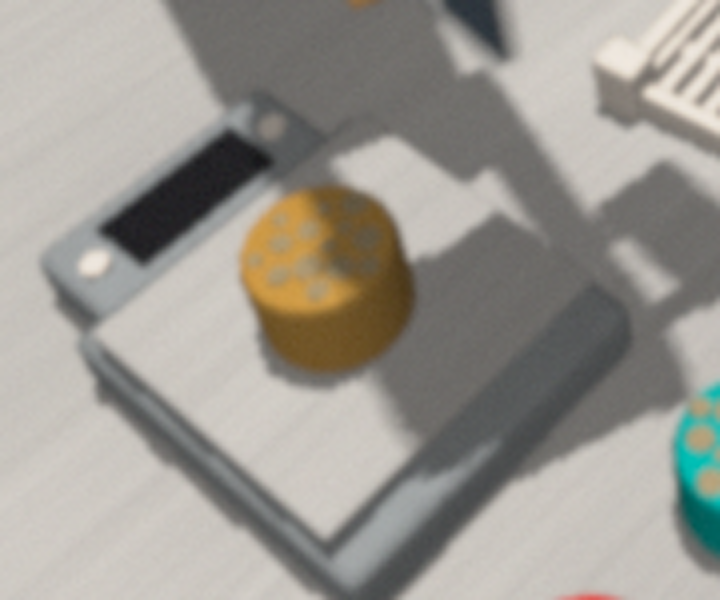

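```bash
python3 - <<'E'
from h import *
S=[(363,118),(590,283),(328,548),(92,335)];D=[(212,190),(492,92),(702,292),(390,412)]
def fit(n,o,X0,img,wmask=None):pass
a=np.mean([onz('scene',u/4+70,v/4+230,48)[:2] for u,v in S],0);b=np.mean([onz('side',u/4+230,v/4+250,48)[:2] for u,v in D],0)
print(a,b)
x=onz('scene',323/4+70,250/4+230,94)[:2];y=onz('side',461/4+230,143/4+250,94)[:2];print(x,y,x-a,y-b)
for n,o,f,(cx,cy),(px,py) in(('scene',(70,230),'c11a',x,a),('side',(230,250),'s11a',y,b)):
  v=cv2.imread(f'pics/{f}.png');t=np.linspace(0,6.28,120)
  for z in(48,94):
    for q in (proj(n,np.c_[cx+30*np.cos(t),cy+30*np.sin(t),t*0+z])-o)*4: cv2.circle(v,tuple(int(i) for i in q),1,(255,0,0),-1)
  cv2.imwrite(f'pics/{f}o.png',v)
E
```

```text
[ 500.84224455 -284.10071978] [ 495.77975701 -286.15148667]
[ 504.13956712 -285.53200342] [ 497.63347158 -287.34251552] [ 3.29732256 -1.43128364] [ 1.85371457 -1.19102885]
```

View pics/s11ao.png

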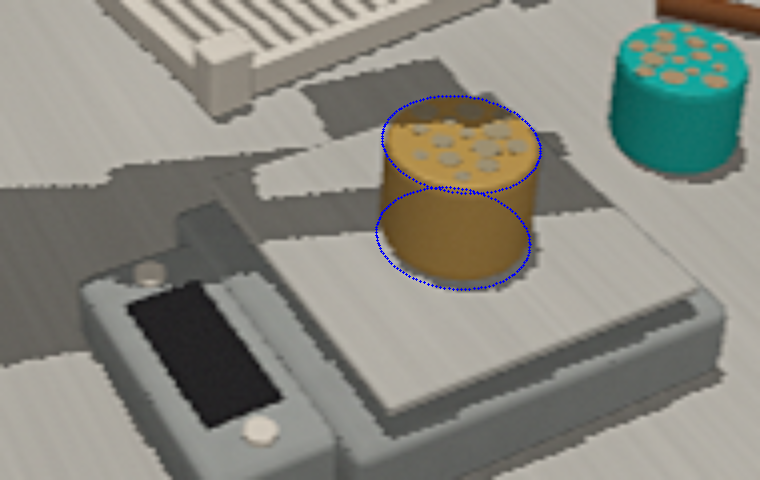

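View pics/c11ao.png

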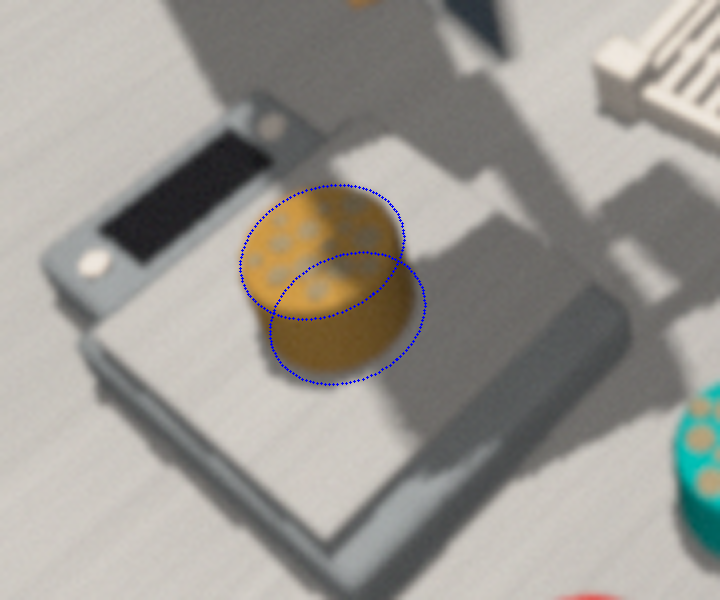

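Request:
step_arm --pt "0 3.5 0.4 0 -0.75" --pt "0 3.7 0.4 0 -0.75" --pt "0 3.7 0.4 0 -0.75" --pt "0 3.7 0.4 0 -0.75" --pt "0 3.7 0.4 0 -0.75" --pt "0 3.7 0.4 0 -0.75" --pt "0 3.7 0.4 0 -0.75" --pt "0 3.7 0.4 0 -0.75" --pt "0 3.7 0.4 0 -0.75" --pt "0 3.7 0.4 0 -0.75" --pt "0 3.7 0.3 0 -0.75" --pt "0 3.5 0.2 0 -0.75"

```text
t: 26.37
ee_pos: [618.3, 263.9, 169.9]
ee_rot: [0.143, 1.57, 0.066]
force: [0.1, 0.0, -0.2]
gripper_width: 79.7
```

Request:
step_arm --pt "0 0 0 0 -0.75" --pt "0 0 0 0 -0.75" --pt "0 0 0 0 -0.75"

```text
t: 26.62
ee_pos: [617.7, 261.7, 169.3]
ee_rot: [-1.639, 1.57, -1.716]
force: [-1.5, -1.3, -1.3]
gripper_width: 79.6
```

```bash
python3 - <<'E'
from h import *
to(619.7,281.5,45,1.49);s=read_state();print(s['ee_pos'],s['force'],s['gripper_width'])
c=calibration('wrist');v=grab_frame('wrist')[:,:,::-1].copy()
np.save('w12.npy',c['pose']);cv2.imwrite('pics/w12r.png',v)
t=np.linspace(0,6.28,80)
for q in proj('w',np.c_[619.7+30*np.cos(t),281.5+30*np.sin(t),t*0+74],c):cv2.circle(v,tuple(int(t) for t in q),1,(255,0,0),-1)
cv2.imwrite('pics/w12.png',v)
E
```

```text
t 26.62 shift cm [12.43  2.    0.05] jaw yaw 1.4941 turn 0.004067004109370664 q [ 0.38  0.49  1.38 -0.    1.27 -1.11]
[617.68450461 261.66920827 169.30739879] [-1.52333741 -1.25687741 -1.28722881] 79.60236020218038
```

View pics/w12.png

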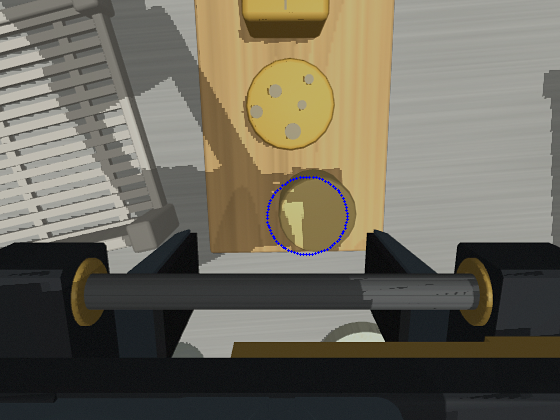

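```bash
python3 - <<'E'
from h import *
crop(cv2.imread('pics/w12r.png'),250,150,130,120,6,'w12z')
E
```

```text
(no output)
```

View pics/w12z.png

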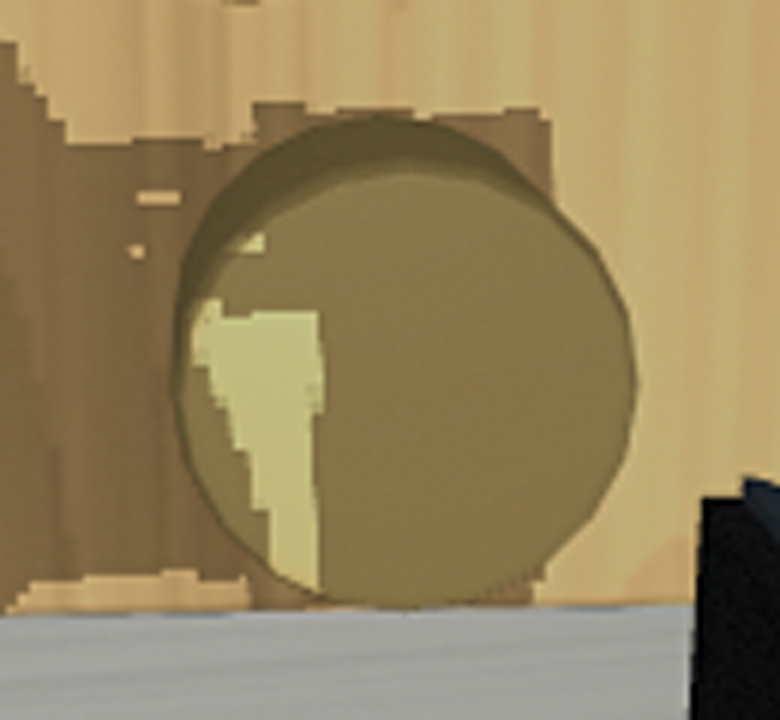

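```bash
python3 - <<'E'
from ref import *
c=cal('w12.npy')
p=onz('w',318.3,214.3,74,c);print(p,onz('w',290,104,92,c));to(p[0],p[1],50,1.49)
E
```

```text
[618.35975356 289.78952499  74.        ] [538.24260056 273.84340758  92.        ]
t 26.67 shift cm [11.94  2.87 -0.16] jaw yaw 1.4931 turn 0.00305676100193919 q [ 0.38  0.49  1.38 -0.    1.27 -1.11]
```

Request:
step_arm --pt "0 1.4 0 0 -0.75" --pt "0 1.4 -0.1 0 -0.75" --pt "2 0 0 0 -0.75" --pt "2 0 0 0 -0.75" --pt "0 0 0 0 -0.75" --pt "0 0 0 0 -0.75"

```text
t: 27.17
ee_pos: [618.2, 290.8, 128.3]
ee_rot: [-2.781, 1.568, -2.857]
force: [0.9, 0.8, 0.6]
gripper_width: 79.9
```

```bash
python3 - <<'E'
from h import *
s=read_state();print(s['ee_pos'],s['force'],s['gripper_width'])
c=calibration('wrist');v=grab_frame('wrist')[:,:,::-1].copy()
to(618.4,289,46,1.49)
t=np.linspace(0,6.28,80)
for q in proj('w',np.c_[618.4+30*np.cos(t),289+30*np.sin(t),t*0+74],c):cv2.circle(v,tuple(int(t) for t in q),1,(255,0,0),-1)
cv2.imwrite('pics/w13.png',v)
E
```

```text
[618.2229099  290.84018886 128.29434458] [0.85617007 0.84794457 0.55485177] 79.85020112446247
t 27.22 shift cm [ 8.36 -0.22 -0.05] jaw yaw 1.4939 turn 0.00387131313409661 q [ 0.42  0.54  1.4   0.    1.2  -1.07]
```

View pics/w13.png

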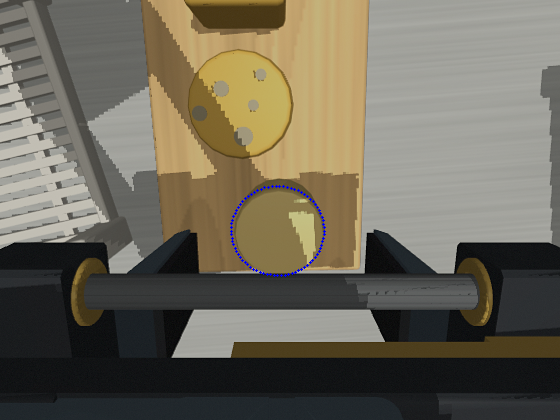

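Request:
step_arm --pt "2.5 -0.2 0 0 -0.75" --pt "2.5 0 0 0 -0.75" --pt "2 0 0 0 -0.75" --pt "1 0 0 0 -0.75" --pt "0 0 0 0 -0.75" --pt "0 0 0 0 -0.75" --pt "0 0 0 0 -0.75" --pt "0 0 0 0 1" --pt "0 0 0 0 1" --pt "0 0 0 0 1" --pt "0 0 0 0 1" --pt "0 0 0 0 1"

```text
t: 28.22
ee_pos: [619.1, 288.9, 50.0]
ee_rot: [0.626, 1.569, 0.549]
force: [0.5, -0.6, 3.5]
gripper_width: 58.8
```

Request:
step_arm --pt "0 0 0 0 1" --pt "0 0 0 0 1"

```text
t: 28.38
ee_pos: [619.1, 288.9, 50.0]
ee_rot: [0.613, 1.569, 0.537]
force: [-0.8, 0.1, 6.5]
gripper_width: 59.2
```

```bash
python3 - <<'E'
from h import *
s=read_state();print(s['ee_pos'],s['force'],s['gripper_width'])
to(618.4,289,46,1.49)
E
```

```text
[619.06026563 288.86865026  50.00756914] [-0.7785119   0.126492    6.46964388] 59.24729938118516
t 28.38 shift cm [ 0.4   0.01 -0.07] jaw yaw 1.494 turn 0.0039662100034323355 q [ 0.42  0.6   1.5   0.    1.04 -1.07]
```

Request:
step_arm --pt "-1 0 0 0 1" --pt "-2 0 0 0 1" --pt "-2.5 0 0 0 1" --pt "-2.5 0 0 -0.12 1" --pt "0 0 0 -0.115 1" --pt "0 0 0 0 1" --pt "0 0 0 0 1"

```text
t: 28.97
ee_pos: [618.0, 288.2, 128.5]
ee_rot: [-2.867, 1.569, -2.712]
force: [0.1, 0.4, -2.2]
gripper_width: 58.7
```

```bash
python3 - <<'E'
from h import *
s=read_state();print(s['ee_pos'],s['force'],s['gripper_width'])
to(606,29.2,130,1.733)
E
```

```text
[617.95627134 288.23389894 128.51333278] [ 0.06100211  0.43195197 -2.16431139] 58.734288338373545
t 28.97 shift cm [ -0.13 -25.41  -5.19] jaw yaw 1.7261 turn -0.006945919457068461 q [ 0.42  0.54  1.4  -0.    1.2  -1.31]
```

Request:
step_arm --pt "0 -2 -0.5 -0.007 1" --pt "0 -2.7 -0.5 0 1" --pt "0 -2.7 -0.6 0 1" --pt "0 -2.7 -0.6 0 1" --pt "0 -2.7 -0.6 0 1" --pt "0 -2.7 -0.6 0 1" --pt "0 -2.7 -0.6 0 1" --pt "0 -2.7 -0.5 0 1" --pt "0 -2.5 -0.4 0 1" --pt "0 -2 -0.3 0 1" --pt "0 0 0 0 1" --pt "0 0 0 0 1"

```text
t: 29.97
ee_pos: [608.1, 28.7, 127.8]
ee_rot: [2.826, 1.568, 2.987]
force: [0.2, 0.1, -1.6]
gripper_width: 59.1
```

Request:
step_arm --pt "0 0 0 0 1" --pt "0 0 0 0 1" --pt "0 0 0 0 1"

```text
t: 30.22
ee_pos: [608.8, 30.6, 128.8]
ee_rot: [2.575, 1.57, 2.741]
force: [0.7, 0.1, -1.8]
gripper_width: 58.9
```

```bash
python3 - <<'E'
from h import *
s=read_state();print(s['ee_pos'],s['force'],s['gripper_width'])
to(606,29.2,42,1.733)
E
```

```text
[608.77963076  30.63416035 128.79592438] [ 0.74143736  0.13763144 -1.77662474] 58.87956617340347
t 30.22 shift cm [ 8.68 -0.1  -0.29] jaw yaw 1.7369 turn 0.003862492250766625 q [ 0.03  0.43  1.59  0.    1.12 -1.71]
```

Request:
step_arm --pt "0.5 -0.1 -0.27 0 1" --pt "1.5 0 0 0 1" --pt "1.5 0 0 0 1" --pt "1.5 0 0 0 1" --pt "1.2 0 0 0 1" --pt "1 0 0 0 1" --pt "0.6 0 0 0 1" --pt "0.3 0 0 0 1" --pt "0.2 0 0 0 1" --pt "0 0 0 0 1" --pt "0 0 0 0 1" --pt "0 0 0 0 1"

```text
t: 31.22
ee_pos: [607.0, 28.1, 46.8]
ee_rot: [-0.065, 1.569, 0.1]
force: [0.1, 0.3, -2.4]
gripper_width: 58.8
```

```bash
python3 - <<'E'
from h import *
s=read_state();print(s['ee_pos'],s['force'],s['gripper_width'])
to(606,29.2,42,1.733)
E
```

```text
[607.00199088  28.13636996  46.83622951] [ 0.06540123  0.31356199 -2.41243244] 58.767982686794696
t 31.22 shift cm [ 0.48  0.12 -0.08] jaw yaw 1.736 turn 0.002978995458121636 q [ 0.03  0.5   1.7   0.    0.94 -1.71]
```

Request:
step_arm --pt "0.2 0.1 -0.05 0 1" --pt "0.15 0 0 0 1" --pt "0.05 0 0 0 1" --pt "0 0 0 0 1" --pt "0 0 0 0 1" --pt "0 0 0 0 1"

```text
t: 31.72
ee_pos: [605.9, 29.0, 42.1]
ee_rot: [0.58, 1.571, 0.746]
force: [1.3, 0.1, -2.0]
gripper_width: 58.6
```

```bash
python3 - <<'E'
from h import *
s=read_state();print(s['ee_pos'],s['force'],s['gripper_width'])
to(606,29.2,42,1.733)
E
```

```text
[605.87850794  29.00550448  42.12210883] [ 1.25209342  0.0725642  -1.96319391] 58.60088158702269
t 31.72 shift cm [0.01 0.02 0.02] jaw yaw 1.736 turn 0.002996281417626978 q [ 0.03  0.51  1.71  0.    0.93 -1.71]
```

Request:
step_arm --pt "0.07 0 0 0 1" --pt "0 0 0 0 1" --pt "0 0 0 0 1" --pt "0 0 0 0 1"

```text
t: 32.05
ee_pos: [605.9, 29.0, 42.0]
ee_rot: [-0.02, 1.57, 0.146]
force: [-2.1, 0.3, 6.1]
gripper_width: 59.1
```

Request:
step_arm --pt "0 0 0 0 -0.75" --pt "0 0 0 0 -0.75" --pt "0 0 0 0 -0.75" --pt "0 0 0 0 -0.75" --pt "-1 0 0 0 -0.75" --pt "-3 0 0 0 -0.75" --pt "-3 0 0 0 -0.75" --pt "-3 0 0 0 -0.75" --pt "-2 0 0 0 -0.75" --pt "0 0 0 0 -0.75" --pt "0 0 0 0 -0.75" --pt "0 0 0 0 -0.75"

```text
t: 33.05
ee_pos: [605.2, 29.0, 160.8]
ee_rot: [2.934, 1.569, 3.099]
force: [0.2, 0.7, -0.0]
gripper_width: 79.9
```

```bash
python3 - <<'E'
from h import *
s=read_state();print(s['ee_pos'],s['force'],s['gripper_width'])
c=calibration('wrist');v=grab_frame('wrist')[:,:,::-1].copy();np.save('w14.npy',c['pose'])
to(539.3,273.3,165,1.49)
t=np.linspace(0,6.28,80)
for q in proj('w',np.c_[605+30*np.cos(t),29.8+30*np.sin(t),t*0+66],c):cv2.circle(v,tuple(int(t) for t in q),1,(255,0,0),-1)
cv2.imwrite('pics/w14.png',v)
E
```

```text
[605.15007418  28.98593434 160.82474186] [ 0.19723512  0.69653845 -0.01781444] 79.85934258916686
t 33.1 shift cm [-0.46 25.18 -2.45] jaw yaw 1.736 turn 0.24595973454485787 q [ 0.03  0.4   1.56  0.    1.19 -1.71]
```

View pics/w14.png

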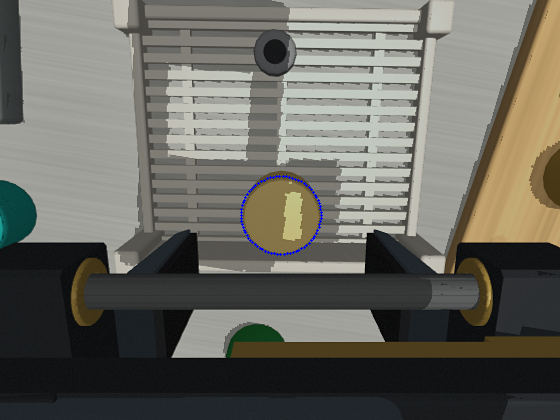

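Request:
step_arm --pt "0 2.4 -0.1 0 -0.75" --pt "0 2.8 -0.2 0 -0.75" --pt "0 2.8 -0.3 0 -0.75" --pt "0 2.8 -0.3 0 -0.75" --pt "0 2.8 -0.3 0 -0.75" --pt "0 2.8 -0.3 0 -0.75" --pt "0 2.8 -0.3 0 -0.75" --pt "0 2.8 -0.3 0 -0.75" --pt "0 2.2 -0.2 0 -0.75" --pt "-0.4 1 -0.1 0.12 -0.75" --pt "0 0 0 0.12 -0.75" --pt "0 0 0 0 -0.75"

```text
t: 34.1
ee_pos: [539.7, 274.2, 163.9]
ee_rot: [-2.64, 1.568, -2.715]
force: [0.9, 0.5, -0.9]
gripper_width: 79.6
```

Request:
step_arm --pt "0 0 0 0 -0.75" --pt "0 0 0 0 -0.75"

```text
t: 34.27
ee_pos: [540.4, 273.0, 164.5]
ee_rot: [-2.581, 1.569, -2.654]
force: [-0.5, -0.6, 0.2]
gripper_width: 79.5
```

```bash
python3 - <<'E'
from h import *
s=read_state();print(s['ee_pos'],s['force'],s['gripper_width'])
to(539.3,273.3,51,1.493)
E
```

```text
[540.41184861 273.01902234 164.45370677] [-0.54800997 -0.63167424  0.15622469] 79.52895010401204
t 34.27 shift cm [11.35  0.03 -0.09] jaw yaw 1.498 turn 0.005010634700339356 q [ 0.45  0.39  1.55 -0.    1.2  -1.05]
```

Request:
step_arm --pt "2.5 0 -0.1 0.005 -0.75" --pt "2.5 0 0 0 -0.75" --pt "2.5 0 0 0 -0.75" --pt "2.4 0 0 0 -0.75" --pt "1.6 0 0 0 -0.75" --pt "0 0 0 0 -0.75" --pt "0 0 0 0 -0.75" --pt "0 0 0 0 -0.75"

```text
t: 34.93
ee_pos: [540.6, 273.7, 51.5]
ee_rot: [0.546, 1.569, 0.466]
force: [-1.2, 0.8, 0.6]
gripper_width: 79.4
```

```bash
python3 - <<'E'
from h import *
s=read_state();print(s['ee_pos'],s['force'],s['gripper_width'])
to(539.3,273.3,51,1.493)
E
```

```text
[540.64304203 273.73091298  51.47219716] [-1.21319774  0.81604753  0.56371988] 79.350107815178
t 34.93 shift cm [ 0.05 -0.05 -0.13] jaw yaw 1.4912 turn -0.0017775700018236584 q [ 0.45  0.5   1.7   0.    0.95 -1.04]
```

Request:
step_arm --pt "0 0 -0.1 0 -0.75" --pt "0 0 0 0 1" --pt "0 0 0 0 1" --pt "0 0 0 0 1" --pt "0 0 0 0 1" --pt "0 0 0 0 1" --pt "0 0 0 0 1"

```text
t: 35.52
ee_pos: [539.0, 273.9, 51.1]
ee_rot: [0.46, 1.57, 0.38]
force: [-0.0, -0.2, 4.4]
gripper_width: 59.7
```

```bash
python3 - <<'E'
from h import *
s=read_state();print(s['ee_pos'],s['force'],s['gripper_width'])
to(539.3,273.3,51,1.493)
E
```

```text
[538.98603705 273.88008223  51.10272158] [-0.02759311 -0.20796237  4.38494   ] 59.7487536454351
t 35.52 shift cm [ 0.01 -0.06  0.04] jaw yaw 1.4912 turn -0.0018445391565309333 q [ 0.45  0.49  1.7  -0.    0.94 -1.04]
```

Request:
step_arm --pt "-1 0 0 0 1" --pt "-2 0 0 0 1" --pt "-2.5 0 0 0 1" --pt "-2 0 0 0.12 1" --pt "0 0 0 0.12 1" --pt "0 0 0 0.12 1" --pt "0 0 0 0.12 1" --pt "0 0 0 0.12 1" --pt "0 0 0 0.12 1" --pt "0 0 0 0.12 1" --pt "0 0 0 0.12 1" --pt "0 0 0 0.12 1"

```text
t: 36.52
ee_pos: [538.3, 273.7, 125.3]
ee_rot: [-1.745, 1.57, -2.911]
force: [-0.1, 0.2, -2.2]
gripper_width: 59.5
```

Request:
step_arm --pt "0 0 0 0.12 1" --pt "0 0 0 0.12 1" --pt "0 0 0 0.01 1" --pt "0 0 0 0 1" --pt "0 0 0 0 1"

```text
t: 36.93
ee_pos: [538.6, 273.7, 125.4]
ee_rot: [-1.499, 1.57, -2.906]
force: [-0.6, 0.0, -1.5]
gripper_width: 59.2
```

```bash
python3 - <<'E'
from h import *
s=read_state();print(s['ee_pos'],s['force'],s['gripper_width'])
to(568.2,91.1,120,0.159)
E
```

```text
[538.57557182 273.72857095 125.36805992] [-0.64006295  0.04685329 -1.48304648] 59.21278086935937
t 36.93 shift cm [ 0.54 -0.05 18.5 ] jaw yaw 0.1635 turn 0.004473886402567517 q [0.45 0.42 1.61 0.   1.11 0.29]
```

Request:
step_arm --pt "0 0 1.5 0.004 1" --pt "0 0 2.3 0 1" --pt "0 0 2.3 0 1" --pt "0 0 2.3 0 1" --pt "0 0 2.3 0 1" --pt "0 0 2.3 0 1" --pt "0 0 2.3 0 1" --pt "0 0 2 0 1" --pt "0 0 1.2 0 1" --pt "0 0 0 0 1" --pt "0 0 0 0 1" --pt "0 0 0 0 1"

```text
t: 37.93
ee_pos: [567.6, 91.6, 125.4]
ee_rot: [-3.062, 1.57, 1.808]
force: [-0.4, 0.0, -2.9]
gripper_width: 59.4
```

```bash
python3 - <<'E'
from h import *
s=read_state();print(s['ee_pos'],s['force'],s['gripper_width'])
to(568.2,91.1,43.1,0.159)
E
```

```text
[567.57351463  91.63024461 125.43871899] [-0.38950039  0.0074577  -2.88725985] 59.40571084136854
t 37.93 shift cm [8.23 0.05 0.07] jaw yaw 0.1575 turn -0.0015250704931788484 q [ 0.14  0.38  1.68  0.    1.08 -0.02]
```

Request:
step_arm --pt "0.5 0 0.05 0 1" --pt "1.5 0.05 0 0 1" --pt "1.5 0 0 0 1" --pt "1.5 0 0 0 1" --pt "1.2 0 0 0 1" --pt "0.8 0 0 0 1" --pt "0.5 0 0 0 1" --pt "0.2 0 0 0 1" --pt "0 0 0 0 1" --pt "0 0 0 0 1" --pt "0 0 0 0 1"

```text
t: 38.85
ee_pos: [568.9, 90.8, 49.2]
ee_rot: [1.607, 1.569, 0.193]
force: [-0.1, 0.1, -1.9]
gripper_width: 59.6
```

```bash
python3 - <<'E'
from h import *
s=read_state();print(s['ee_pos'],s['force'],s['gripper_width'])
to(568.2,91.1,43.1,0.159)
E
```

```text
[568.88258746  90.78942642  49.17742224] [-0.13507719  0.05004621 -1.91149886] 59.57283201952995
t 38.85 shift cm [ 0.61 -0.06 -0.04] jaw yaw 0.1571 turn -0.0018892954413594065 q [ 0.14  0.46  1.77  0.    0.91 -0.02]
```

Request:
step_arm --pt "0.25 -0.04 0 0 1" --pt "0.2 0 0 0 1" --pt "0.1 0 0 0 1" --pt "0 0 0 0 1" --pt "0 0 0 0 1" --pt "0 0 0 0 1"

```text
t: 39.35
ee_pos: [567.8, 90.6, 43.1]
ee_rot: [-2.821, 1.571, 2.048]
force: [-1.1, -0.8, 0.8]
gripper_width: 59.5
```

```bash
python3 - <<'E'
from h import *
s=read_state();print(s['ee_pos'],s['force'],s['gripper_width'])
to(568.2,91.1,43.1,0.159)
E
```

```text
[567.82455697  90.58800568  43.10386702] [-1.13412991 -0.78592394  0.76463822] 59.53033198296077
t 39.35 shift cm [ 0.    0.05 -0.04] jaw yaw 0.157 turn -0.002031880425243937 q [ 0.14  0.47  1.78  0.    0.89 -0.02]
```

Request:
step_arm --pt "0 0 0 0 -0.75" --pt "0 0 0 0 -0.75" --pt "0 0 0 0 -0.75" --pt "0 0 0 0 -0.75" --pt "-1 0 0 0 -0.75" --pt "-3 0 0 0 -0.75" --pt "-3 0 0 0 -0.75" --pt "-3 0 0 0 -0.75" --pt "-2 0 0 -0.118 -0.75" --pt "0 0 0 -0.12 -0.75" --pt "0 0 0 -0.12 -0.75" --pt "0 0 0 -0.12 -0.75"

```text
t: 40.35
ee_pos: [568.2, 90.6, 164.5]
ee_rot: [1.101, 1.569, 0.171]
force: [-0.5, 1.1, 0.1]
gripper_width: 79.8
```

Request:
step_arm --pt "0 0 0 -0.12 -0.75" --pt "0 0 0 -0.12 -0.75" --pt "0 0 0 -0.12 -0.75" --pt "0 0 0 -0.12 -0.75" --pt "0 0 0 -0.12 -0.75" --pt "0 0 0 -0.12 -0.75" --pt "0 0 0 -0.12 -0.75" --pt "0 0 0 -0.02 -0.75" --pt "0 0 0 0 -0.75" --pt "0 0 0 0 -0.75"

```text
t: 41.18
ee_pos: [568.0, 90.6, 163.4]
ee_rot: [0.497, 1.57, 0.419]
force: [1.0, 0.0, 0.5]
gripper_width: 79.5
```

```bash
python3 - <<'E'
from h import *
s=read_state();print(s['ee_pos'],s['force'],s['gripper_width'])
to(458,276.3,165,1.497)
E
```

```text
[567.95290307  90.62345273 163.36832789] [1.01102736 0.03962967 0.49269839] 79.50284600687331
t 41.18 shift cm [ -0.16  17.65 -12.41] jaw yaw 1.4926 turn -0.004430285182917659 q [ 0.14  0.35  1.63  0.    1.16 -1.35]
```

Request:
step_arm --pt "0 2 -1.4 -0.004 -0.75" --pt "0 2.5 -1.75 0 -0.75" --pt "0 2.5 -1.75 0 -0.75" --pt "0 2.5 -1.75 0 -0.75" --pt "0 2.5 -1.75 0 -0.75" --pt "0 2.5 -1.75 0 -0.75" --pt "0 2 -1.4 0 -0.75" --pt "0 1.2 -0.85 0 -0.75" --pt "0 0 0 0 -0.75" --pt "0 0 0 0 -0.75" --pt "0 0 0 0 -0.75" --pt "0 0 0 0 -0.75"

```text
t: 42.18
ee_pos: [457.5, 275.3, 163.0]
ee_rot: [-0.551, 1.571, -0.624]
force: [-0.2, 0.1, 0.1]
gripper_width: 79.9
```

```bash
python3 - <<'E'
from h import *
s=read_state();print(s['ee_pos'],s['force'],s['gripper_width'])
to(458,276.3,53.3,1.497)
c=calibration('wrist');v=grab_frame('wrist')[:,:,::-1].copy();cv2.imwrite('pics/w15.png',v);np.save('w15.npy',c['pose'])
E
```

```text
[457.53020428 275.27138531 163.00777901] [-0.16216453  0.08396756  0.12943464] 79.91772086067365
t 42.18 shift cm [10.97  0.11  0.04] jaw yaw 1.4974 turn 0.0003594513104721031 q [ 0.52  0.29  1.72 -0.    1.13 -0.98]
```

View pics/w15.png

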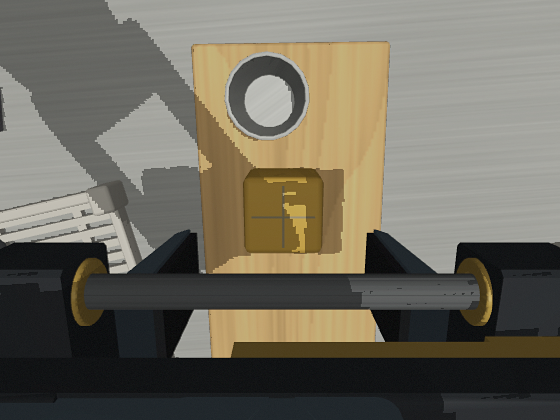

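Block sits square in the jaws' view (cross at 283,217). Descend and grip.

Request:
step_arm --pt "2.5 0.1 0.05 0 -0.75" --pt "2.5 0 0 0 -0.75" --pt "2.5 0 0 0 -0.75" --pt "2.2 0 0 0 -0.75" --pt "1.2 0 0 0 -0.75" --pt "0 0 0 0 -0.75" --pt "0 0 0 0 -0.75" --pt "0 0 0 0 -0.75"

```text
t: 42.9
ee_pos: [458.6, 277.1, 54.9]
ee_rot: [0.603, 1.569, 0.53]
force: [0.2, -0.0, -0.3]
gripper_width: 80.0
```

```bash
python3 - <<'E'
from h import *
s=read_state();print(s['ee_pos'],s['force'],s['gripper_width'])
to(458,276.3,53.3,1.497)
E
```

```text
[458.6235116  277.06857948  54.88973062] [ 0.15618848 -0.03726716 -0.33913464] 79.97674505427776
t 42.9 shift cm [ 0.16 -0.08 -0.06] jaw yaw 1.4981 turn 0.0011117710318500063 q [ 0.52  0.4   1.86  0.    0.88 -0.98]
```

Request:
step_arm --pt "0 0 0 0 1" --pt "0 0 0 0 1" --pt "0 0 0 0 1" --pt "0 0 0 0 1" --pt "0 0 0 0 1" --pt "0 0 0 0 1"

```text
t: 43.4
ee_pos: [457.9, 277.0, 54.6]
ee_rot: [0.311, 1.57, 0.24]
force: [-0.6, -1.7, 4.5]
gripper_width: 57.7
```

```bash
python3 - <<'E'
from h import *
s=read_state();print(s['ee_pos'],s['force'],s['gripper_width'])
to(458,276.3,53.3,1.497)
E
```

```text
[457.88079987 277.04382863  54.62983213] [-0.61196424 -1.69517491  4.45104989] 57.69240698127981
t 43.4 shift cm [ 0.13 -0.07  0.02] jaw yaw 1.4992 turn 0.0022141012959984163 q [ 0.52  0.4   1.86 -0.    0.88 -0.98]
```

Request:
step_arm --pt "-1 0 0 0 1" --pt "-2 0 0 0 1" --pt "-2.5 0 0 0 1" --pt "-2.5 0 0 0.12 1" --pt "-2 0 0 0.12 1" --pt "0 0 0 0.12 1" --pt "0 0 0 0.12 1" --pt "0 0 0 0.12 1" --pt "0 0 0 0.12 1" --pt "0 0 0 0.12 1" --pt "0 0 0 0.12 1" --pt "0 0 0 0.12 1"

```text
t: 44.4
ee_pos: [457.0, 276.9, 153.8]
ee_rot: [-1.774, 1.57, -2.932]
force: [-0.8, -0.5, -2.7]
gripper_width: 57.8
```

Request:
step_arm --pt "0 0 0 0.12 1" --pt "0 0 0 0.12 1" --pt "0 0 0 0.08 1" --pt "0 0 0 0 1" --pt "0 0 0 0 1"

```text
t: 44.82
ee_pos: [457.2, 277.0, 153.8]
ee_rot: [-1.468, 1.57, -2.938]
force: [-0.4, 0.9, -2.1]
gripper_width: 57.6
```

```bash
python3 - <<'E'
from h import *
s=read_state();print(s['ee_pos'],s['force'],s['gripper_width'])
to(590.9,-41.2,150,.0985)
E
```

```text
[457.18906444 276.96054157 153.8185552 ] [-0.36761596  0.876776   -2.14065797] 57.63477043994848
t 44.82 shift cm [ 0.38 10.09 33.  ] jaw yaw 0.1012 turn 0.002700361247826688 q [0.52 0.29 1.73 0.   1.11 0.42]
```

Request:
step_arm --pt "0 0.6 2 0.003 1" --pt "0 0.9 3 0 1" --pt "0 0.9 3 0 1" --pt "0 0.9 3 0 1" --pt "0 0.9 3 0 1" --pt "0 0.9 3 0 1" --pt "0 0.9 3 0 1" --pt "0 0.9 3 0 1" --pt "0 0.9 3 0 1" --pt "0 0.9 2.8 0 1" --pt "0 0.8 2.4 0 1" --pt "0 0.6 1.8 0 1"

```text
t: 45.82
ee_pos: [590.4, -44.0, 153.8]
ee_rot: [-0.218, 1.57, -1.692]
force: [0.0, -0.4, -2.3]
gripper_width: 57.7
```

Request:
step_arm --pt "0 0 0 0 1" --pt "0 0 0 0 1" --pt "0 0 0 0 1" --pt "0 0 0 0 1"

```text
t: 46.15
ee_pos: [589.3, -40.8, 153.9]
ee_rot: [-2.318, 1.57, 2.492]
force: [-0.2, 0.5, -2.1]
gripper_width: 57.6
```

```bash
python3 - <<'E'
from h import *
s=read_state();print(s['ee_pos'],s['force'],s['gripper_width'])
to(590.9,-41.2,46.6,.0985)
E
```

```text
[589.25871062 -40.80757851 153.85403374] [-0.21217109  0.51204439 -2.08891403] 57.56193738305564
t 46.15 shift cm [10.73  0.17  0.06] jaw yaw 0.0975 turn -0.0009566093376252027 q [-0.09  0.38  1.61  0.    1.16 -0.19]
```

Request:
step_arm --pt "1 0.06 0.03 0 1" --pt "2 0 0 0 1" --pt "2 0 0 0 1" --pt "1.8 0 0 0 1" --pt "1.5 0 0 0 1" --pt "1 0 0 0 1" --pt "0.6 0 0 0 1" --pt "0.2 0 0 0 1" --pt "0 0 0 0 1" --pt "0 0 0 0 1" --pt "0 0 0 0 1"

```text
t: 47.07
ee_pos: [591.2, -42.0, 53.9]
ee_rot: [1.449, 1.569, -0.026]
force: [0.8, -0.1, -2.9]
gripper_width: 58.0
```

```bash
python3 - <<'E'
from h import *
s=read_state();print(s['ee_pos'],s['force'],s['gripper_width'])
to(590.9,-41.2,46.6,.0985)
E
```

```text
[591.1830459  -41.99796142  53.89293434] [ 0.76814319 -0.08652063 -2.88872562] 58.013497776572805
t 47.07 shift cm [ 0.73 -0.02 -0.08] jaw yaw 0.096 turn -0.002483265966266801 q [-0.09  0.48  1.73  0.    0.94 -0.19]
```

Request:
step_arm --pt "0.3 0 -0.06 -0.002 1" --pt "0.2 0 0 0 1" --pt "0.1 0 0 0 1" --pt "0 0 0 0 1" --pt "0 0 0 0 1" --pt "0 0 0 0 1"

```text
t: 47.57
ee_pos: [590.4, -41.4, 46.9]
ee_rot: [2.482, 1.571, 1.009]
force: [-0.2, -0.1, -2.1]
gripper_width: 57.9
```

```bash
python3 - <<'E'
from h import *
s=read_state();print(s['ee_pos'],s['force'],s['gripper_width'])
to(590.9,-41.2,46.6,.0985)
E
```

```text
[590.3900752  -41.39404186  46.94871447] [-0.15560943 -0.09439074 -2.1033046 ] 57.93355872129417
t 47.57 shift cm [ 0.03  0.05 -0.01] jaw yaw 0.098 turn -0.0005199708625216459 q [-0.09  0.48  1.74  0.    0.92 -0.19]
```

Request:
step_arm --pt "0.06 0.02 0 0 1" --pt "0 0 0 0 1" --pt "0 0 0 0 1"

```text
t: 47.82
ee_pos: [590.6, -41.4, 46.7]
ee_rot: [1.809, 1.571, 0.336]
force: [-1.1, 0.5, -0.2]
gripper_width: 57.8
```

Request:
step_arm --pt "0.02 0 0 0 -0.75" --pt "0 0 0 0 -0.75" --pt "0 0 0 0 -0.75" --pt "0 0 0 0 -0.75" --pt "-1 0 0 0 -0.75" --pt "-3 0 0 0 -0.75" --pt "-4 0 0 0 -0.75" --pt "-4 0 0 0 -0.75" --pt "-4 0 0 0 -0.75" --pt "-4 -1 0 -0.057 -0.75" --pt "-4 -1.2 0 0 -0.75" --pt "-0.8 0 0 0 -0.75"

```text
t: 48.82
ee_pos: [569.8, -44.6, 303.0]
ee_rot: [1.307, 1.557, -0.109]
force: [1.2, -0.7, 0.9]
gripper_width: 79.9
```

Request:
step_arm --pt "0 0 0 0 -1" --pt "0 0 0 0 -1" --pt "0 0 0 0 -1" --pt "0 0 0 0 -1"

```text
t: 49.15
ee_pos: [568.0, -44.1, 291.6]
ee_rot: [-1.854, 1.566, 3.013]
force: [-0.1, -0.4, -0.3]
gripper_width: 91.4
```

```bash
python3 - <<'E'
from h import *
s=read_state();print(s['ee_pos'],s['force'],s['gripper_width'])
to(566.9,-38.6,294.6,.155)
c=calibration('wrist');im=grab_frame('wrist')
np.save('w16.npy',c['pose']);cv2.imwrite('pics/w16.png',im[:,:,::-1]);
crop(cv2.imread('pics/w16.png'),150,0,270,240,2.9,'w16a')
E
```

```text
[568.02807204 -44.06439915 291.64169954] [-0.06685229 -0.41596672 -0.26016671] 91.44472115199608
t 49.15 shift cm [-0.29 -0.03 -0.56] jaw yaw 0.155 turn 3.265548408015739e-05 q [-0.1   0.27  1.41  0.    1.46 -0.25]
```

View pics/w16a.png

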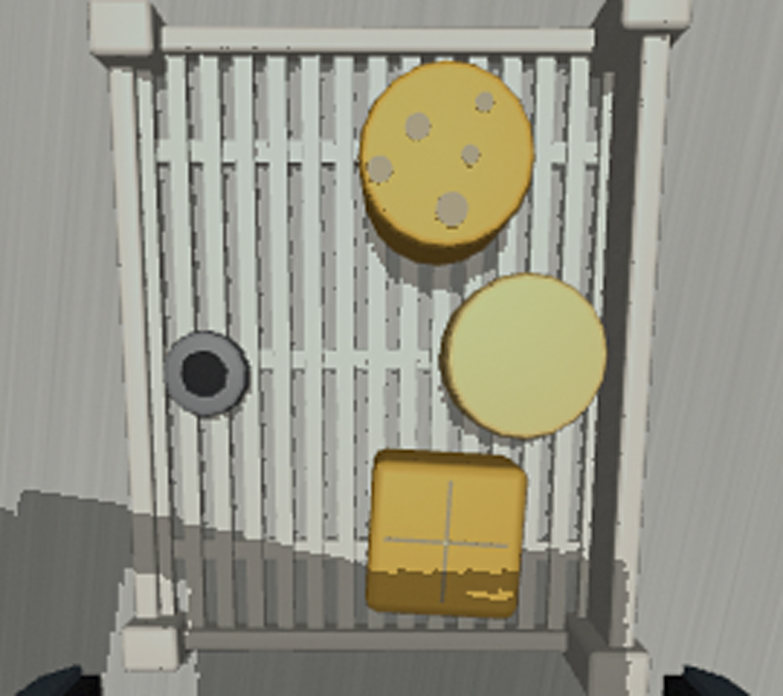

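```bash
python3 - <<'E'
from ref import *
A=cv2.imread('pics/w2.png',0).astype(np.float32);B=cv2.imread('pics/w16.png',0).astype(np.float32)
ca,cb=cal('w2.npy'),cal('w16.npy')
def match(u,v,h,motion=cv2.MOTION_EUCLIDEAN):
    x0,x1,y0,y1=[int(t) for t in(u-h,u+h,max(v-h,0),v+h)]
    W=np.float32([[1,0,0],[0,1,-4]]) 
    T=A[y0:y1,x0:x1]
    # warp maps T coords -> B coords
    W=np.float32([[1,0,x0],[0,1,y0-4]])
    cc,W=cv2.findTransformECC(T,B,W,motion,(3,200,1e-7),None,5)
    p=W@np.array([u-x0,v-y0,1]);return cc,p,np.arctan2(W[1,0],W[0,0])
for k,u,v,h,z in (('logger',220.5,132.5,13,28),('FL',192,16,12,34),('FR',202,226,9,34),('floor1',230,70,18,12),('floor2',230,170,16,12),('floor3',245,110,18,12),('drum',305,58,20,84),('block',303,186,15,72),('blockN',303,172,8,72)):
  try:
    cc,p,a=match(u,v,h);P=onz('w',u,v,z,ca)[:2];Q=onz('w',p[0],p[1],z,cb)[:2]
    print(k,round(cc,3),(Q-P).round(2),'rot',round(-a,4),P.round(1))
  except Exception as e: print(k,str(e)[:60])
E
```

```text
logger 0.986 [-0.02 -0.09] rot -0.0696 [486.7   5.4]
FL 0.997 [-0.03  0.04] rot -0.0094 [443.4 121.6]
FR 0.968 [-0.62 -0.09] rot -0.0367 [ 478.4 -107.8]
floor1 0.985 [-0.09  0.02] rot 0.0007 [486.8  76.4]
floor2 0.973 [ 0.55 -4.04] rot -0.0007 [501.  -38.3]
floor3 0.983 [ 0.07 -0.15] rot 0.0063 [509.8  34.9]
drum 0.965 [-1.01 -1.67] rot -0.0097 [567.7  90.9]
block 0.982 [-0.96 -5.61] rot -0.0083 [587.9 -34.7]
blockN 0.989 [-0.84  0.43] rot 0.0625 [585.3 -19.8]
```

```bash
python3 - <<'E'
from ref import *
ca,cb=cal('w2.npy'),cal('w16.npy')
f=lambda u,v,z,c:onz('w',u/2.9+150,v/2.9,z,c)[:2]
print('block',f(446,554,72,ca),f(447,543,72,cb))
print('drum',f(449,167.5,84,ca),f(447.5,154,84,cb))
print('old/young',f(515,371,58,ca),f(524.5,356,66,cb))
d=lambda a,b,c:np.arctan2(*(f(*b,72,c)-f(*a,72,c))[::-1])
print('yaw',d((386,552),(506,558),ca),d((386,540),(506,546),cb),d((441,613),(449,495),ca)-np.pi/2,d((443,601),(451,482),cb)-np.pi/2)
for n,o,w,s in(('scene',(60,100),(380,290),2.0),('side',(130,110),(300,270),2.1)):
    cv2.imwrite(f'pics/{n}17.png',grab_frame(n)[:,:,::-1]);crop(cv2.imread(f'pics/{n}17.png'),*o,*w,s,f'{n}17a')
crop(cv2.imread('pics/w2.png'),270,150,70,75,8,'b0');crop(cv2.imread('pics/w16.png'),270,150,70,75,8,'b1')
a=np.hstack([cv2.imread('pics/b0.png'),cv2.imread('pics/b1.png')]);cv2.imwrite('pics/b01.png',cv2.resize(a,None,fx=.7,fy=.7))
E
```

```text
block [589.6688834  -39.96394164] [589.04290484 -40.52857242]
drum [567.54168231  91.05478327] [566.38026727  89.42324829]
old/young [604.54336578  29.52658839] [605.61951662  29.97194602]
yaw 0.1051171879608678 0.10538768881118364 0.1026645804968418 0.10266806856170119
```

View pics/scene17a.png

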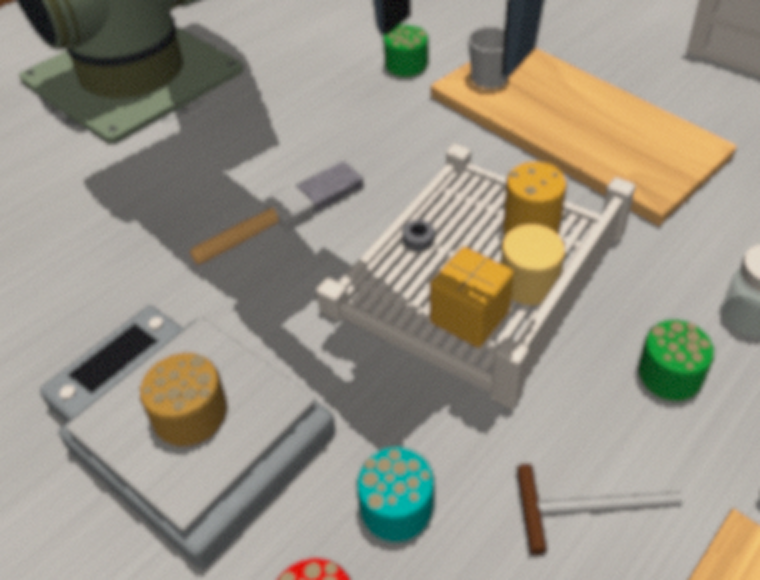

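View pics/side17a.png

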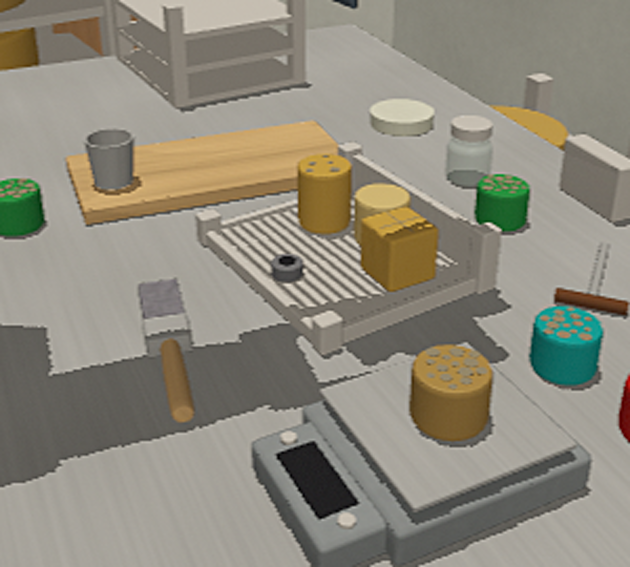

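View pics/b01.png

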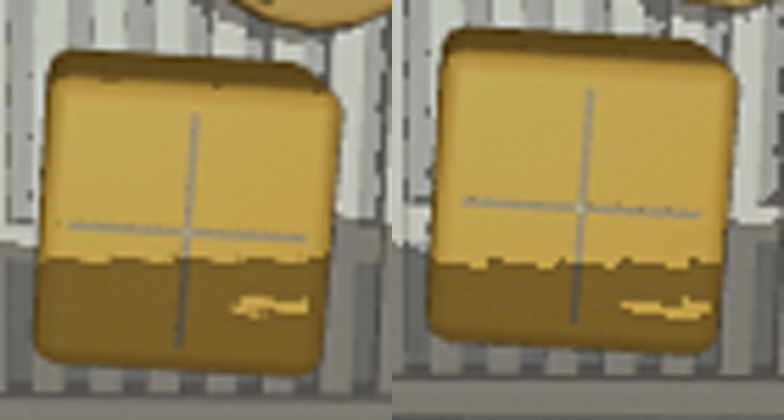

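```bash
python3 -c "
from station import *
print(finish_job())"
```

```text
the job is handed in; nothing more can be done
None
```

I finished the stock rotation in the order asked and handed it in at about 49 s of the 141 s allowed. Everything stands upright and let go, and `finish_job` gives no verdict.

Last checks, from before and after wrist-camera pictures plus the scene and side views:

| Item | Result |
|---|---|
| Block | within about 1 mm of where it started, same yaw (0.10 rad) |
| Drum | about 2 mm from where it started; I left it, since fixing it risked more than it gained |
| Young cheese | about 1.2 mm from the old cheese's place |
| Old cheese | about 3 mm off the pan's middle. The two fixed cameras disagree by about 5 mm on where the pan's middle is, but each puts the cheese 2–3.6 mm from it |
| Logger | not moved (0.1 mm) |
| Steel mould | looks untouched in the pictures; I did not measure it |

Two automatic image matches failed because a shadow edge crossed them: one on the block and one on a patch of tray floor. I measured the block by its scored cross instead.

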